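# Empty the mixing cup and show its inside to the inspection camera

### The arm

A 7-joint arm with a two-finger parallel gripper is mounted at the origin on the work surface. World frame = base frame: x ahead of the robot, y to its left, z up, the work surface at z = 0. Lengths are in m, angles in rad, forces in N, time in s.
With the tool pointing down it reaches from about 0.35 to 0.9 m from the base axis. Payload 7.2 kg.
Tool frame: the origin (TCP) lies midway between the tips of the shut fingers; the grasp point (between the pads) lies 19 mm behind it; z points along the fingers, y is the line along which they close (so a half turn about z gives the same grasp; the last joint's range is limited). The gripper opens to 88 mm and grips with 3 to 60 N. Pads are 20 mm wide; open, the fingers measure 115 mm over their backs; the gripper's body (75 mm by 178 mm) begins 61 mm behind the grasp point.
Start: joints at [-1.397, 0.411, -0.013, 1.596, 0.006, 1.134, -0.082], TCP at [0.15, 0.607, 0.223] pointing down, gripper open.
Joint ranges: [-2.95, 2.95], [-0.29, 1.99], [-1.47, 1.44], [0.14, 2.54], [-1.03, 4.17], [0.13, 1.85], [-2.86, 2.86]. Speed limits (rad/s): [2.39, 2.39, 3.01, 3.01, 3.14, 3.14, 3.14].

### API

Orientations are given as a rotation vector (axis times angle).
In Python, from bench import * gives the robot as it stands.
- The arm moves only by the tool jog_arm, never from a script. Its argument "moves" is a list of rows, each a list of 2 entries, a list of its own where there are three numbers: the shift along the tool's x, y, z in m, then the turn about the tool's z in degrees. In form: [[[tx, ty, tz], twist], ...]. A call has 1 to 5 rows; each row shifts and turns the commanded pose from where the row before left it, along the tool's axes as they then stand; what a row does not reach is not made up. A row lasts 1/10 s, in which the tool goes at most 50 mm and 8.59 degrees, less where a joint would pass 70% of its speed; a pose out of reach is approached as far as the arm can. A call is refused whole if a number of a shift passes 0.05 or a number of a turn 8.59, either way. A call with a gripper value outside its range is refused whole. "claw" is the closure, from -1 (fully open) to 1 (shut), set as the call begins (left out, the last holds). The fingers move at their own pace and stop on an object; the grip force is fixed at half the most. Time passes only in rows, so rows that do not move let the fingers close. It gives the time, the measured TCP pose, the force, the opening and the grip force at its end, in the units of the state.
- sense(): the state, without advancing time (a new reading comes with each control period).
- capture(name): name is "scene" or "top" or "wrist"; returns a dict with "image" (384x512x3 uint8, red, green, blue), "fx", "fy", "cx", "cy" (pixels), "T" (4x4, takes a point from camera to world coordinates). Camera axes: x right, y down, z forward; pixel columns grow to the right and rows downward; lengths in m; the calibration is good to about 2 mm. A picture is of the moment at which its call begins. There is no depth.
- hand_in(): hands the job in; it is judged then, once.
The state is a dict: "time": time; "joints": joint angles; "qd": joint speeds; "tau": joint torques, N m; "tcp_pos": TCP position; "tool_rot": TCP orientation; "force": force on the tool from outside, world axes, zero at the start; "moment": the same for the moment, N m; "gripper_width": finger opening in m; "grip_force": force on a finger pad.
Only numpy, scipy, OpenCV 4.12 (cv2) and the standard library are available. Lean on these libraries where they do the work, as an engineer would, in place of code of your own. Each camera call takes 0.05 s, during which the arm holds its last target. There are 200 camera calls.

### The job

Pick up the steel mixing cup, tip the three wooden drawer knobs out of it into the white dish, and leave them lying there. Then hold the empty cup up to the inspection camera, mouth turned squarely to the lens, centred on its line of sight and about 15 cm from it, and finish while holding it there, still and in the air: do not put it down or let go. Do not shift the dish or the other things on the shelf, and do not bump the camera.

Things in the scene. Friction and masses are not known exactly. Their poses are not given: they have to be found in the camera images.
- cup: Open round steel mixing cup, 75 mm tall, slightly tapered: outer diameter 54 mm at the foot and 62 mm at the rim, wall 2.5 mm, floor 4 mm thick, no handle, 0.09 to 0.15 kg, standing upright on the shelf with the three knobs inside. Origin: centre of its underside; z axis points along the cup from the floor out through the mouth (up at the start).
- cup_mouth (a point): Centre of the cup's mouth, in the plane of the rim, 75 mm along the cup's z axis from its origin.
- knob1: One of three alike turned wooden drawer knobs, 21 mm head diameter, 23 mm tall, about 12 g, loose in the cup at the start; smooth; they slide and roll out of the cup once it is tipped well past level (mouth about 30 degrees or more below level). Origin: centre of its foot; z axis from foot to head.
- knob2: Second of three alike turned wooden drawer knobs, 21 mm head diameter, 23 mm tall, about 12 g, loose in the cup at the start; smooth; they slide and roll out of the cup once it is tipped well past level (mouth about 30 degrees or more below level). Origin: centre of its foot; z axis from foot to head.
- knob3: Third of three alike turned wooden drawer knobs, 21 mm head diameter, 23 mm tall, about 12 g, loose in the cup at the start; smooth; they slide and roll out of the cup once it is tipped well past level (mouth about 30 degrees or more below level). Origin: centre of its foot; z axis from foot to head.
- dish: Round white ceramic palette dish, open on top, 200 mm across at the rim, 170 mm at the foot, 40 mm high, wall 5 mm, floor 6 mm, about 0.8 kg, standing on the shelf. Origin: centre of its underside, z up.
- eye: Inspection camera: grey box head 50 x 60 x 45 mm with a round black lens barrel 32 mm across, fixed on a stand and looking downwards at 45 degrees. Origin: centre of the lens's front glass, 300 mm above the shelf; z axis is the line of sight, pointing out of the lens towards what it looks at; the head extends 67 mm behind the lens.
- stand: The camera's fixed stand: steel base plate 140 x 110 x 14 mm and an upright post 385 mm tall and 18 mm thick, 85 mm behind the lens. Origin: on the shelf straight below the lens; x axis is the level direction in which the camera looks.
- tub: Bystander: closed grey plastic tub with clip-on lid, 128 x 188 x 86 mm. Origin: centre of its underside.
- opener: Bystander: steel paint tin opener lying flat, about 160 mm long, 8 mm thick, ring at one end. Origin: near its middle on the underside, x axis towards the flat tip.
- holder: Bystander: clear plastic stirring stick holder, 80 mm across, 100 mm tall, with two wooden sticks reaching 180 mm high. Origin: centre of its underside.
- roller: Bystander: black plastic paint roller frame lying flat, about 240 mm long over handle and frame, 32 mm high. Origin: under the end of the handle where the wire begins; the handle runs 110 mm towards -x, the frame about 135 mm towards +x and up to 130 mm towards +y.
Mind the look-alikes: they are no part of the job. What is meant by the dish is not turquoise, and is the larger of those in its own colour.

How it is judged:
On the way, in this order (a step that is already met when the one before it is completed fails the run):
1. the cup is lifted and tipped by more than 50 degrees (angle between cup's own z axis and vertical above 0.9 rad and height (world z) of cup_mouth above 0.05 m and height (world z) of cup above 0.04 m and contact force between the fingers and cup above 0.5 N), for 0.05 s.
2. all three knobs lie in the dish (horizontal distance between each of knob1, knob2, knob3 and dish below 0.095 m and height (world z) of each of knob1, knob2, knob3 below 0.05 m and linear speed of each of knob1, knob2, knob3 below 0.05 m/s), for 0.2 s.
At the end, for the whole second after the job is handed in: Knobs at rest in the dish; the gripper alone holds the cup still in the air, mouth centre 125 to 175 mm before the lens, within 20 mm of the line of sight each way, axis within 0.2 rad of it, mouth to the lens; dish and bystanders moved under 30 mm (all of step 2 and z of cup_mouth in the frame of eye between 0.125 and 0.175 m and x of cup_mouth in the frame of eye between -0.02 and 0.02 m and y of cup_mouth in the frame of eye between -0.02 and 0.02 m and angle between the z axis of cup and the z axis of eye, either way round below 0.2 rad and z of cup in the frame of eye above 0.19 m and height (world z) of cup above 0.06 m and contact force between the fingers and cup above 1 N and linear speed of cup below 0.02 m/s and angular speed of cup below 0.2 rad/s and contact force between cup and stand below 0.1 N and contact force between cup and tub below 0.1 N and contact force between cup and opener below 0.1 N and contact force between cup and holder below 0.1 N and contact force between cup and roller below 0.1 N and contact force between cup and dish below 0.1 N and distance of each of tub, opener, holder, roller, dish from where it was at the start of the episode below 0.03 m); the arm keeps its last pose, push and grip.
It fails at once if the dish or a bystander is shifted by more than 30 mm (distance of any of tub, opener, holder, roller, dish from where it was at the start of the episode above 0.03 m).
It fails at once if a thing hits the camera or its stand hard (over 5 N) (contact force between stand and the arm above 5 N or contact force between stand and the fingers above 5 N or contact force between stand and cup above 5 N).
It also fails if it takes over 43 s, if anything falls off the work surface, if the arm or the gripper's body presses on something with over 40 N, if the wrist force passes 120 N, or if a joint passes its speed limit or range.

## Working session

There is one attempt and no reset: what is moved stays moved. The work goes in short steps, Python scripts to look and compute and a tool call to move; the robot and the scene stay as the last step left them, time stands still between calls to the robot, and variables do not carry over. Pictures are saved under pics/ and viewed, at most 10 in all, crops included, and the job is handed in when it is done.

Besides the shell and the picture viewer there is one more tool, called after ">>>" by a JSON object that holds its "api" and its "payload". jog_arm: Moves the arm, as the interface text tells. Its arguments: {"type":"object","properties":{"moves":{"type":"array","items":{"type":"array"}},"claw":{"type":"number"}},"required":["moves"]}

```bash
mkdir -p pics; ls; python3 - <<'E'
from bench import *
import cv2, numpy as np
np.set_printoptions(precision=4,suppress=True)
for n in ("scene","top"):
    c=capture(n); cv2.imwrite(f"pics/{n}0.png",c["image"][:,:,::-1]); print(n,c["fx"],c["fy"],c["cx"],c["cy"]); print(c["T"])
s=sense(); print(s["time"],s["tcp_pos"],s["tool_rot"],s["gripper_width"])
E
```

```text
pics
scene 491.6819433864374 491.6819433864374 251.78920980274097 185.0610492229262
[[ 0.8482  0.3498 -0.3977  1.1874]
 [ 0.5294 -0.5827  0.6165 -0.9417]
 [-0.0161 -0.7335 -0.6795  1.2594]
 [ 0.      0.      0.      1.    ]]
top 495.7341935982376 495.7341935982376 252.7630455774688 186.74542214196592
[[ 0.0057 -0.9985  0.054   0.481 ]
 [-0.9999 -0.0052  0.0101  0.0296]
 [-0.0098 -0.0541 -0.9985  1.7834]
 [ 0.      0.      0.      1.    ]]
0.1 [0.1496 0.6064 0.2219] [-0.3788 -3.1186  0.0022] 0.08726625948167971
```

View pics/scene0.png

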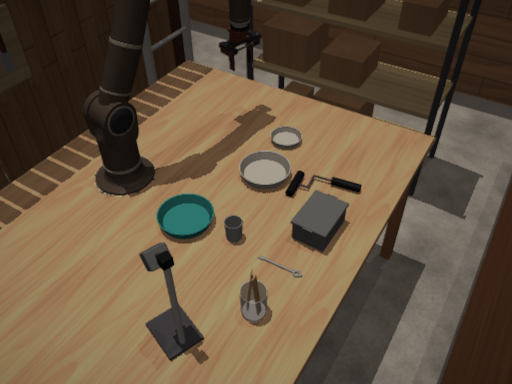

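View pics/top0.png

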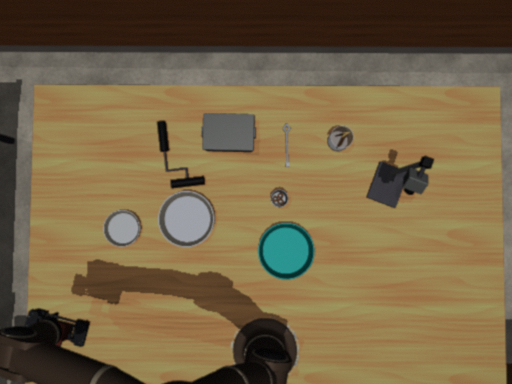

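```bash
python3 - <<'E'
import cv2, numpy as np
t=cv2.imread("pics/top0.png"); s=cv2.imread("pics/scene0.png")
R=lambda im,x,y,w,h: cv2.resize(im[y:y+h,x:x+w],(400,300),interpolation=cv2.INTER_CUBIC)
a=np.hstack([R(t,360,140,80,60... if False else 60) if False else R(t,360,145,80,60),R(s,130,235,160,120)])
b=np.hstack([R(t,245,170,80,60),R(t,140,180,80,60)])
cv2.imwrite("pics/crop1.png",np.vstack([a,b]))
E
```

```text
File "<stdin>", line 4
    a=np.hstack([R(t,360,140,80,60... if False else 60) if False else R(t,360,145,80,60),R(s,130,235,160,120)])
                                    ^
SyntaxError: invalid syntax
```

```bash
python3 - <<'E'
import cv2, numpy as np
t=cv2.imread("pics/top0.png"); s=cv2.imread("pics/scene0.png")
R=lambda im,x,y,w,h: cv2.resize(im[y:y+h,x:x+w],(400,300),interpolation=cv2.INTER_CUBIC)
a=np.hstack([R(t,360,145,80,60),R(s,130,235,160,120)])
b=np.hstack([R(t,245,170,80,60),R(t,140,180,80,60)])
cv2.imwrite("pics/crop1.png",np.vstack([a,b]))
E
```

```text
(no output)
```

View pics/crop1.png

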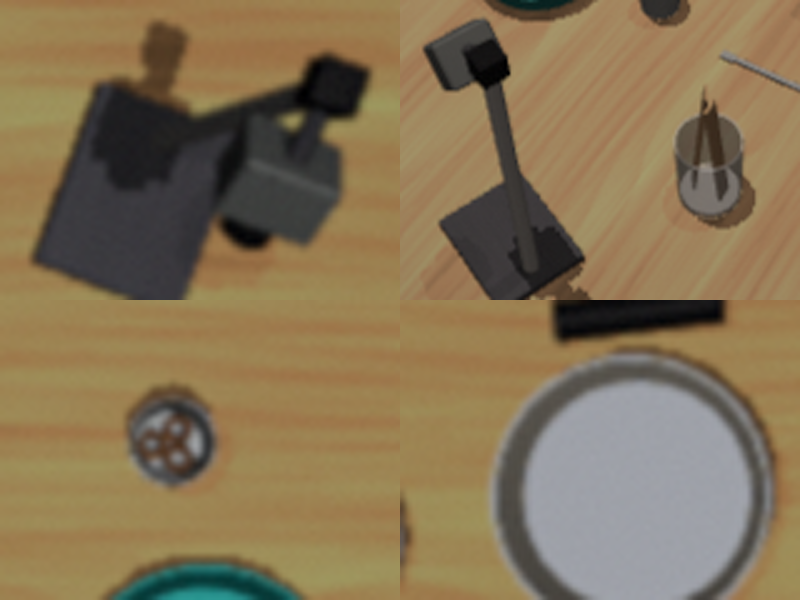

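Look-alikes in the top view: the large white dish at (187,218) is the target. The small white dish at (123,228) and the turquoise dish at (286,250) are not. There is only one cup, at (279,197), with the three knobs inside. The camera's post top is at (427,162), its head at about (417,183), and its lens at about (410,192), facing down and left in the picture, towards the robot.

The moves only shift the tool and turn it about its own z axis. I'll work out positions, then test how the arm behaves at the edge of its reach, since I need a tilted tool.

```bash
cat > h.py <<'E'
from bench import *
import cv2, numpy as np
from scipy.spatial.transform import Rotation as Ro
from scipy.optimize import least_squares
np.set_printoptions(precision=4,suppress=True)
K={"scene":(491.68,251.79,185.06,np.array([[.8482,.3498,-.3977,1.1874],[.5294,-.5827,.6165,-.9417],[-.0161,-.7335,-.6795,1.2594]])),
"top":(495.73,252.76,186.75,np.array([[.0057,-.9985,.054,.481],[-.9999,-.0052,.0101,.0296],[-.0098,-.0541,-.9985,1.7834]]))}
def at(n,px,z):
    f,cx,cy,T=K[n]; d=T[:,:3]@[(px[0]-cx)/f,(px[1]-cy)/f,1]; return T[:,3]+d*(z-T[2,3])/d[2]
def proj(n,p):
    f,cx,cy,T=K[n]; q=T[:,:3].T@(np.asarray(p)-T[:,3]); return q[:2]/q[2]*f+[cx,cy]
def st():
    s=sense(); R=Ro.from_rotvec(s["tool_rot"]).as_matrix(); print(round(s["time"],2),"tcp",s["tcp_pos"],"q",s["joints"],"\nx",R[:,0],"y",R[:,1],"z",R[:,2],"w",s["gripper_width"],"gf",s["grip_force"],"F",s["force"]); return s,R
E
python3 - <<'E'
from h import *
print("cup top-rim",at("top",(245+173/5,170+(442-300)/5),.075), "scene rim",at("scene",(233.5,223),.075))
print("dish",at("top",(140+(633-400)/5,180+(490-300)/5),.04),at("scene",(265,168),.04))
print("post top",at("top",(427,162),.385),at("scene",(166,258),.385))
print("post foot",at("scene",(182,342),.014))
for p in [(380,162),(367,197.4)]: print("plate top",at("top",p,.014))
for p in [(146,328),(172,309),(202,337),(178,355)]: print("plate scene",at("scene",p,.014))
print("lens",at("top",(409.4,191),.3))
print("head",at("top",(417,183),.34))
st()
E
```

```text
cup top-rim [ 0.5337 -0.0458  0.075 ] scene rim [ 0.5396 -0.053   0.075 ]
dish [0.4641 0.2791 0.04  ] [0.4663 0.2711 0.04  ]
post top [ 0.6291 -0.4477  0.385 ] [ 0.6377 -0.4545  0.385 ]
post foot [ 0.632  -0.4561  0.014 ]
plate top [ 0.6677 -0.4069  0.014 ]
plate top [ 0.5408 -0.3597  0.014 ]
plate scene [ 0.5173 -0.4751  0.014 ]
plate scene [ 0.5412 -0.3872  0.014 ]
plate scene [ 0.6704 -0.4146  0.014 ]
plate scene [ 0.6466 -0.4925  0.014 ]
lens [ 0.5509 -0.4232  0.3   ]
head [ 0.5724 -0.4333  0.34  ]
0.1 tcp [0.1496 0.6064 0.2219] q [-1.3972  0.4118 -0.0127  1.597   0.0056  1.1343 -0.0822] 
x [-0.9709  0.2394 -0.0001] y [ 0.2394  0.9709 -0.0014] z [-0.0003 -0.0014 -1.    ] w 0.08726625948167971 gf 0.0 F [-0.1658  0.0928  0.2854]
```

>>> {"api": "jog_arm", "payload": {"moves": [[[0,0,-0.05],0],[[0,0,-0.05],0],[[0,0,-0.05],0],[[0,0,-0.05],0],[[0,0,-0.05],0]]}}

```text
time: 0.6
tcp_pos: [0.1496, 0.6062, 0.4746]
tool_rot: [-0.379, -3.119, 0.0]
force: [1.1, 1.0, -0.6]
gripper_width: 0.088
grip_force: 0.0
```

>>> {"api": "jog_arm", "payload": {"moves": [[[0,0,-0.05],0],[[0,0,-0.05],0],[[0,0,-0.05],0],[[0,0,-0.05],0],[[0,0,-0.05],0]]}}

```text
time: 1.1
tcp_pos: [0.143, 0.5775, 0.6225]
tool_rot: [0.379, 3.099, 0.186]
force: [-0.8, 0.6, 0.5]
gripper_width: 0.0874
grip_force: 0.0
```

```bash
python3 -c "
from h import *
st()"
```

```text
1.1 tcp [0.143  0.5775 0.6225] q [-1.6674  0.254   0.3866  0.9316 -0.1028  1.8524 -0.0049] 
x [-0.9706  0.2408  0.0004] y [0.2391 0.9636 0.1195] z [ 0.0284  0.116  -0.9928] w 0.0874325360840616 gf 0.0 F [-0.8092  0.6429  0.5   ]
```

The position estimates agree between the two views: cup ≈ (0.536, -0.049), dish ≈ (0.465, 0.275), post ≈ (0.633, -0.452) and lens ≈ (0.552, -0.424). At the edge of reach the tool tilts outwards, and that tilt carries over into the commanded pose. That gives me a way to tilt it, so I'll carry on and log poses for a kinematic model.

>>> {"api": "jog_arm", "payload": {"moves": [[[0,0.03,-0.04],0],[[0,0.03,-0.04],0],[[0,0.03,-0.04],0],[[0,0.03,-0.04],0]]}}

```text
time: 1.5
tcp_pos: [0.157, 0.6336, 0.6874]
tool_rot: [0.373, 3.056, 0.43]
force: [0.2, -0.5, -1.3]
gripper_width: 0.088
grip_force: 0.0
```

```bash
python3 -c "
from h import *
st()"
```

```text
1.5 tcp [0.157  0.6336 0.6874] q [-1.597   0.3244  0.3516  0.7001 -0.13    1.8524 -0.0041] 
x [-0.9706  0.2406  0.0011] y [0.2316 0.9329 0.2758] z [ 0.0654  0.268  -0.9612] w 0.08796631663069268 gf 0.0 F [ 0.1921 -0.5408 -1.2622]
```

>>> {"api": "jog_arm", "payload": {"moves": [[[0,0.03,-0.04],0],[[0,0.03,-0.04],0],[[0,0.03,-0.04],0],[[0,0.03,-0.04],0]]}}

```text
time: 1.9
tcp_pos: [0.1624, 0.6541, 0.7623]
tool_rot: [0.366, 2.994, 0.67]
force: [0.6, 0.9, -0.3]
gripper_width: 0.0879
grip_force: 0.0
```

```bash
python3 -c "
from h import *
st()"
```

```text
1.9 tcp [0.1624 0.6541 0.7623] q [-1.5781  0.3474  0.3786  0.5172 -0.1678  1.8524 -0.0044] 
x [-0.9706  0.2407  0.0014] y [0.2183 0.8779 0.4262] z [ 0.1014  0.414  -0.9046] w 0.08785964701682107 gf 0.0 F [ 0.6121  0.9098 -0.3019]
```

```bash
cat > fk.py <<'E'
from h import *
import itertools, json, os
D=[([-1.3972,.4118,-.0127,1.597,.0056,1.1343,-.0822],[.1496,.6064,.2219],[[-.9709,.2394,-.0001],[.2394,.9709,-.0014],[-.0003,-.0014,-1]]),
([-1.6674,.254,.3866,.9316,-.1028,1.8524,-.0049],[.143,.5775,.6225],[[-.9706,.2408,.0004],[.2391,.9636,.1195],[.0284,.116,-.9928]]),
([-1.597,.3244,.3516,.7001,-.13,1.8524,-.0041],[.157,.6336,.6874],[[-.9706,.2406,.0011],[.2316,.9329,.2758],[.0654,.268,-.9612]]),
([-1.5781,.3474,.3786,.5172,-.1678,1.8524,-.0044],[.1624,.6541,.7623],[[-.9706,.2407,.0014],[.2183,.8779,.4262],[.1014,.414,-.9046]])]
rz=lambda a:Ro.from_euler('z',a); ry=lambda a:Ro.from_euler('y',a)
# p: base yaw, tool yaw, h, then (x,z) of upper arm, forearm, hand ; s signs of j1,j3,j5,j7
def fk(q,p,s,pts=False):
    R=rz(p[0]+s[0]*q[0])*ry(q[1]); P=np.array([0,0,p[2]]); L=[P]
    R=R*rz(s[1]*q[2]); P=P+R.apply([p[3],0,p[4]]); R=R*ry(q[3]);L.append(P)
    R=R*rz(s[2]*q[4]); P=P+R.apply([p[5],0,p[6]]); R=R*ry(q[5]);L.append(P)
    P=P+R.apply([p[7],0,p[8]]); R=R*rz(p[1]+s[3]*q[6]); L.append(P)
    return (P,R.as_matrix(),L) if pts else (P,R.as_matrix())
def res(p,s):
    o=[]
    for q,x,A in D:
        P,R=fk(q,p,s); o+=list(P-x)+list(.3*(R.T-np.array(A)).ravel())
    return np.array(o)
if __name__=="__main__":
    best=None
    for s in itertools.product((1,-1),repeat=4):
        for y in (0,1.57,3.14,-1.57):
            r=least_squares(res,[0,y,.33,0,.4,0,.4,0,.3],args=(s,))
            if best is None or r.cost<best[0]-1e-9: best=(r.cost,s,r.x)
    print(best, np.abs(res(best[2],best[1])).max())
    json.dump([list(best[2]),best[1]],open("fk.json","w"))
E
python3 fk.py
```

```text
(np.float64(0.0001418576016969882), (-1, -1, -1, -1), array([-0.0696,  1.5037,  0.2983,  0.0067,  0.5159,  0.0045,  0.4537,
       -0.0034,  0.35  ])) 0.008587692041774224
```

>>> {"api": "jog_arm", "payload": {"moves": [[[0,0.03,-0.04],0],[[0,0.03,-0.04],0],[[0,0.03,-0.04],0],[[0,0.03,-0.04],0],[[0,0.03,-0.04],0]]}}

```text
time: 2.4
tcp_pos: [0.1584, 0.6366, 0.8625]
tool_rot: [0.354, 2.895, 0.951]
force: [0.3, 0.6, 0.6]
gripper_width: 0.0879
grip_force: 0.0
```

```bash
python3 -c "
from h import *
st()"
```

```text
2.4 tcp [0.1584 0.6366 0.8625] q [-1.59    0.3226  0.4642  0.3508 -0.2328  1.8525 -0.0057] 
x [-0.9707  0.2404  0.0019] y [0.1947 0.7816 0.5927] z [ 0.141   0.5757 -0.8054] w 0.08791635474391436 gf 0.0 F [0.3168 0.5696 0.5944]
```

```bash
cat > fk2.py <<'E'
import fk; from fk import *
D.append(([-1.59,.3226,.4642,.3508,-.2328,1.8525,-.0057],[.1584,.6366,.8625],[[-.9707,.2404,.0019],[.1947,.7816,.5927],[.141,.5757,-.8054]]))
for a in json.load(open("extra.json")) if os.path.exists("extra.json") else []: D.append(a)
# p: h, upper(x,y,z) fore(x,y,z) hand(x,y,z), joint offsets 7
def fk3(q,p,s,pts=False):
    q=np.array(q)*[s[0],1,s[1],1,s[2],1,s[3]]+p[10:17]; P=np.array([0,0,p[0]]); L=[P]
    R=rz(q[0])*ry(q[1])*rz(q[2]); P=P+R.apply(p[1:4]);L.append(P)
    R=R*ry(q[3])*rz(q[4]); P=P+R.apply(p[4:7]); L.append(P)
    R=R*ry(q[5])*rz(q[6]); P=P+R.apply([0,0,p[9]]) + (R*rz(-q[6])).apply([p[7],p[8],0]); L.append(P)
    return P,R.as_matrix(),L
def res3(p,s,p0):
    o=[]
    for q,x,A in D:
        P,R,_=fk3(q,p,s); o+=list(P-x)+list(.3*(R.T-np.array(A)).ravel())
    return np.array(o+list(.003*(p-p0)))
S=(-1,-1,-1,-1)
def fit():
    p0=np.array([.2983,0,0,.5159,0,0,.4537,0,0,.35]+[0]*6+[1.5708])
    best=None
    for s in itertools.product((1,-1),repeat=4):
      for y in (1.5708,-1.5708):
        p0[16]=y
        r=least_squares(res3,p0,args=(s,p0)); 
        if best is None or r.cost<best[0]: best=(r.cost,s,r.x)
    return best
if __name__=="__main__":
    b=fit(); print(b); e=res3(b[2],b[1],b[2])[:len(D)*12].reshape(-1,12); print(np.linalg.norm(e[:,:3],axis=1),np.abs(e[:,3:]).max(1)/.3)
    json.dump([list(b[2]),b[1]],open("fk.json","w"))
E
python3 fk2.py
```

```text
(np.float64(7.560271653933004e-07), (-1, -1, -1, -1), array([ 0.2684, -0.0047,  0.0297,  0.5366,  0.0082, -0.039 ,  0.4586,
       -0.0011, -0.039 ,  0.3318,  0.0018,  0.005 , -0.0024,  0.0083,
        0.0016, -0.0128,  1.5701]))
[0.0004 0.0007 0.0005 0.0004 0.0004] [0.0006 0.0006 0.0003 0.0002 0.0002]
```

>>> {"api": "jog_arm", "payload": {"moves": [[[0,0.03,-0.04],0],[[0,0.03,-0.04],0],[[0,0.03,-0.04],0],[[0,0.03,-0.04],0],[[0,0.03,-0.04],0]]}}

```text
time: 2.9
tcp_pos: [0.1449, 0.5795, 0.9615]
tool_rot: [0.34, 2.778, 1.206]
force: [0.4, 0.5, -0.6]
gripper_width: 0.0878
grip_force: 0.0
```

```bash
python3 -c "
from h import *
st()"
```

```text
2.9 tcp [0.1449 0.5795 0.9615] q [-1.6455  0.2508  0.6022  0.2423 -0.3074  1.8525 -0.0082] 
x [-0.9708  0.2401  0.0024] y [0.1657 0.6629 0.7302] z [ 0.1737  0.7092 -0.6833] w 0.08776794209005177 gf 0.0 F [ 0.4336  0.5173 -0.5667]
```

```bash
cat > plan.py <<'E'
from fk2 import *
p,s=json.load(open("fk.json")); p=np.array(p)
LO=np.array([-2.95,-.29,-1.47,.14,-1.03,.13,-2.86])+.01; HI=np.array([2.95,1.99,1.44,2.54,4.17,1.85,2.86])-.01
rng=np.random.default_rng(0)
def ik(P,R,q0=None,n=12):
    b=None
    f=lambda q:(lambda r:np.r_[r[0]-P,.3*(r[1]-R).ravel()])(fk3(q,p,s))
    for k in range(n):
        x0=np.clip(q0,LO+.001,HI-.001) if (k==0 and q0 is not None) else rng.uniform(LO,HI)
        r=least_squares(f,x0,bounds=(LO,HI))
        if b is None or r.cost<b.cost: b=r
        if b.cost<1e-7: break
    return b.x,np.sqrt(2*b.cost)
CUP=np.array([.5355,-.049]); DISH=np.array([.465,.276]); POST=np.array([.633,-.453])
f_az=-20; 
def azv(a): a=np.radians(a); return np.array([np.cos(a),np.sin(a),0])
def geom(f_az=-20):
    f=azv(f_az); lens=np.array([*POST,.3])-.085*f; a=(f+[0,0,1])/2**.5   # a: cup axis wanted
    return lens,a
def Rt(t,u,sg):   # tool tilt t from down toward azimuth u, y horizontal
    z=np.sin(t)*azv(u)+[0,0,-np.cos(t)]; y=sg*np.cross([0,0,1],azv(u)); return np.c_[np.cross(y,z),y,z]
GH=.048 # grasp height on cup
if __name__=="__main__":
    lens,a=geom(); print("lens",lens,"a",a)
    for t in (60,65,70,75,80):
      tr=np.radians(t); u=f_az+np.degrees(np.arccos(-.414/np.tan(tr))); u=76.2
      for sg in (1,-1):
        R=Rt(tr,u,sg); z=R[:,2]
        up=np.array([0,0,1.]); 
        # twist angles
        ph=np.radians(np.arange(-180,181,5)); ax=np.array([Ro.from_rotvec(z*k).apply(up) for k in ph])
        i=np.argmax(ax@a); ang=np.degrees(np.arccos(ax[i]@a)); Rf=Ro.from_rotvec(z*ph[i]).as_matrix()@R
        G=np.r_[CUP,GH]; q1,e1=ik(G+.019*z,R)
        mouth=lens+.15*(-a); org=mouth-.075*ax[i]; q2,e2=ik(org+GH*ax[i]+.019*z,Rf)
        out=[]
        for pp in (135,150,-135,-150):
            Rp=Ro.from_rotvec(z*np.radians(pp)).as_matrix(); c=Rp@up; m=np.r_[DISH,.12]-.02*c*[1,1,0]
            q3,e3=ik(m-(.075-GH)*c+.019*z,Rp@R); out.append((pp,round(e3,4),round(np.degrees(np.arcsin(c[2])))))
        print(t,sg,"grasp",round(e1,4),"final",np.degrees(ph[i]).round(),"ang",ang.round(1),"err",round(e2,4),"pour",out)
        print("   q",q1.round(2),q2.round(2))
E
python3 plan.py
```

```text
lens [ 0.5531 -0.4239  0.3   ] a [ 0.6645 -0.2418  0.7071]
60 1 grasp 0.0 final 50.0 ang 5.2 err 0.0 pour [(135, np.float64(0.0022), -16), (150, np.float64(0.0), -24), (-135, np.float64(0.0), -16), (-150, np.float64(0.0), -24)]
   q [ 0.58  0.82 -0.01  1.77 -1.02  1.29 -2.1 ] [ 1.64  1.16 -1.26  1.44  0.07  1.53  2.51]
60 -1 grasp 0.0 final 50.0 ang 5.2 err 0.0 pour [(135, np.float64(0.0), -16), (150, np.float64(0.0), -24), (-135, np.float64(0.0), -16), (-150, np.float64(0.0), -24)]
   q [ 0.98  0.91 -0.6   1.81 -0.66  0.98  0.78] [ 1.48  0.97 -0.86  1.39 -0.22  1.57 -0.36]
65 1 grasp 0.0 final 50.0 ang 3.5 err 0.0 pour [(135, np.float64(0.0), -24), (150, np.float64(0.0), -32), (-135, np.float64(0.0), -24), (-150, np.float64(0.0), -32)]
   q [ 0.74  0.88 -0.2   1.76 -0.95  1.26 -2.12] [ 1.67  1.27 -1.37  1.42  0.12  1.56  2.43]
65 -1 grasp 0.0 final 50.0 ang 3.5 err 0.0 pour [(135, np.float64(0.0), -24), (150, np.float64(0.0), -32), (-135, np.float64(0.0), -24), (-150, np.float64(0.0), -32)]
   q [ 1.08  1.   -0.71  1.8  -0.59  0.98  0.74] [ 1.29  0.9  -0.46  1.33 -0.5   1.72 -0.14]

[... 859 characters left out ...]
(150, np.float64(0.0), -48), (-135, np.float64(0.0), -36), (-150, np.float64(0.0), -48)]
   q [ 1.1   1.11 -0.7   1.75 -0.66  1.1   0.84] [ 1.53  1.14 -0.95  1.31 -0.28  1.69 -0.31]
80 1 grasp 0.0 final 45.0 ang 1.6 err 0.0 pour [(135, np.float64(0.0), -41), (150, np.float64(0.0), -54), (-135, np.float64(0.0), -41), (-150, np.float64(0.0), -54)]
   q [ 1.28  1.31 -0.98  1.76 -0.39  1.   -2.51] [ 1.69  1.47 -1.46  1.35  0.07  1.66  2.46]
80 -1 grasp 0.0 final 45.0 ang 1.6 err 0.0 pour [(135, np.float64(0.0), -41), (150, np.float64(0.0), -54), (-135, np.float64(0.0), -41), (-150, np.float64(0.0), -54)]
   q [ 0.94  1.07 -0.42  1.7  -0.89  1.32  1.03] [ 1.57  1.23 -1.04  1.3  -0.26  1.71 -0.37]
```

>>> {"api": "jog_arm", "payload": {"moves": [[[0,0.035,-0.035],0],[[0,0.035,-0.035],0],[[0,0.035,-0.035],0],[[0,0.035,-0.035],0],[[0,0.035,-0.035],0]]}}

```text
time: 3.4
tcp_pos: [0.1311, 0.5253, 1.0394]
tool_rot: [0.322, 2.662, 1.419]
force: [0.4, -0.8, -0.6]
gripper_width: 0.0876
grip_force: 0.0
```

>>> {"api": "jog_arm", "payload": {"moves": [[[0,0.035,-0.035],0],[[0,0.035,-0.035],0],[[0,0.035,-0.035],0],[[0,0.035,-0.035],0],[[0,0.035,-0.035],0]]}}

```text
time: 3.9
tcp_pos: [0.1108, 0.4313, 1.1046]
tool_rot: [0.313, 2.546, 1.588]
force: [-1.3, -0.2, 0.8]
gripper_width: 0.0877
grip_force: 0.0
```

```bash
python3 -c "
from h import *
st()"
```

```text
3.9 tcp [0.1108 0.4313 1.1046] q [-2.1454  0.0934  1.441   0.136  -0.6275  1.8526  0.0083] 
x [-0.9707  0.2401  0.004 ] y [0.1092 0.4265 0.8979] z [ 0.2139  0.872  -0.4403] w 0.08771066544821621 gf 0.0 F [-1.3129 -0.2002  0.7603]
```

>>> {"api": "jog_arm", "payload": {"moves": [[[0,0.04,-0.03],0],[[0,0.04,-0.03],0],[[0,0.04,-0.03],0],[[0,0.04,-0.03],0],[[0,0.04,-0.03],0]]}}

```text
time: 4.4
tcp_pos: [0.1041, 0.4166, 1.1412]
tool_rot: [0.303, 2.451, 1.706]
force: [-82.1, 17.3, 2.1]
gripper_width: 0.088
grip_force: 0.0
```

```bash
python3 -c "
from h import *
st()"
```

```text
4.4 tcp [0.1041 0.4166 1.1412] q [-2.9545  0.006   1.4407  0.1362  0.179   1.7922 -0.0322] 
x [-0.97    0.2431  0.    ] y [0.0845 0.3371 0.9377] z [ 0.2279  0.9095 -0.3476] w 0.08800605517531328 gf 0.0 F [-82.1019  17.3127   2.1248]
```

>>> {"api": "jog_arm", "payload": {"moves": [[[0,-0.01,0.01],0],[[0,-0.02,0.02],0],[[0,-0.02,0.02],0],[[0,-0.02,0.02],0]]}}

```text
time: 4.8
tcp_pos: [0.1131, 0.4693, 1.1081]
tool_rot: [0.3, 2.51, 1.636]
force: [-0.4, -0.5, 0.1]
gripper_width: 0.0883
grip_force: 0.0
```

```bash
python3 -c "
from h import *
st()"
```

```text
4.8 tcp [0.1131 0.4693 1.1081] q [-2.9146  0.0023  1.4411  0.2766  0.1294  1.712  -0.0409] 
x [-0.9717  0.2361 -0.0001] y [0.0951 0.3921 0.915 ] z [ 0.2161  0.8891 -0.4035] w 0.08830128566058232 gf 0.0 F [-0.4031 -0.527   0.1468]
```

>>> {"api": "jog_arm", "payload": {"moves": [[[0,-0.03,0.013],0],[[0,-0.03,0.013],0],[[0,-0.03,0.013],0],[[0,-0.03,0.013],0],[[0,-0.03,0.013],0]]}}

```text
time: 5.3
tcp_pos: [0.1449, 0.508, 1.0266]
tool_rot: [0.374, 2.635, 1.505]
force: [1.5, 2.7, -0.8]
gripper_width: 0.0875
grip_force: 0.0
```

```bash
python3 -c "
from h import *
st()"
```

```text
5.3 tcp [0.1449 0.508  1.0266] q [-2.6504 -0.1364  0.8022  0.5731  0.4858  1.6429 -0.2047] 
x [-0.9667  0.2515  0.0479] y [0.1691 0.4866 0.8571] z [ 0.1922  0.8367 -0.5129] w 0.08749998901641308 gf 0.0 F [ 1.4923  2.7422 -0.76  ]
```

>>> {"api": "jog_arm", "payload": {"moves": [[[0,0,0.02],0],[[0,0,0.02],0],[[0,0,0.02],0],[[0,0,0.02],0]]}}

```text
time: 5.7
tcp_pos: [0.1611, 0.5752, 0.9857]
tool_rot: [0.375, 2.636, 1.506]
force: [0.1, 0.0, 0.4]
gripper_width: 0.0878
grip_force: 0.0
```

```bash
python3 -c "
from h import *
st()"
```

```text
5.7 tcp [0.1611 0.5752 0.9857] q [-2.7116 -0.1356  0.9818  0.7211  0.3922  1.4705 -0.2034] 
x [-0.9666  0.2513  0.0496] y [0.1704 0.4862 0.8571] z [ 0.1913  0.8369 -0.5128] w 0.08778220263851798 gf 0.0 F [0.0833 0.0265 0.4427]
```

>>> {"api": "jog_arm", "payload": {"moves": [[[0,-0.02,0.02],0],[[0,-0.02,0.02],0],[[0,-0.02,0.02],0],[[0,-0.02,0.02],0],[[0,-0.02,0.02],0]]}}

```text
time: 6.2
tcp_pos: [0.1627, 0.6098, 0.848]
tool_rot: [0.374, 2.637, 1.506]
force: [-0.3, 0.3, 0.8]
gripper_width: 0.0881
grip_force: 0.0
```

>>> {"api": "jog_arm", "payload": {"moves": [[[0,-0.02,0.02],0],[[0,-0.02,0.02],0],[[0,-0.02,0.02],0],[[0,-0.02,0.02],0],[[0,-0.02,0.02],0]]}}

```text
time: 6.7
tcp_pos: [0.1656, 0.645, 0.7108]
tool_rot: [0.376, 2.636, 1.505]
force: [0.8, 0.4, 0.9]
gripper_width: 0.0878
grip_force: 0.0
```

```bash
python3 -c "
from h import *
st()"
```

```text
6.7 tcp [0.1656 0.645  0.7108] q [-2.2336 -0.2775  0.5665  1.5802  0.5136  0.8177 -0.4718] 
x [-0.9663  0.2525  0.0493] y [0.1708 0.4865 0.8568] z [ 0.1924  0.8364 -0.5133] w 0.087816802101832 gf 0.0 F [0.7674 0.4451 0.9381]
```

```bash
cat > sim.py <<'E'
from plan import *
V=np.array([2.39,2.39,3.01,3.01,3.14,3.14,3.14])*.07
L0=LO-.01; H0=HI+.01
def jac(q):
    P,R,_=fk3(q,p,s); J=np.zeros((6,7))
    for i in range(7):
        d=np.array(q,float); d[i]+=1e-5; P2,R2,_=fk3(d,p,s); J[:3,i]=(P2-P)/1e-5; J[3:,i]=Ro.from_matrix(R2@R.T).as_rotvec()/1e-5
    return P,R,J
def row(q,mv,tw,lam=.02,w=1.,n=30,null=0.,mode="clip"):
    P,R,_=fk3(q,p,s); Pt=P+R@np.array(mv); Rt_=R@rz(np.radians(tw)).as_matrix(); x=np.array(q,float)
    mid=(L0+H0)/2
    for _ in range(n):
        P,R,J=jac(x); e=np.r_[Pt-P,w*Ro.from_matrix(Rt_@R.T).as_rotvec()]; J[3:]*=w
        Ji=J.T@np.linalg.inv(J@J.T+lam**2*np.eye(6))
        dq=Ji@e+null*(np.eye(7)-Ji@J)@(mid-x)
        x=np.clip(x+dq,L0,H0)
    d=x-q; k=max(1,np.abs(d/V).max())
    return q+d/k
def tilt(q): R=fk3(q,p,s)[1]; return np.degrees(np.arccos(-R[2,2]))
E
python3 - <<'E'
from sim import *
A=np.array([-2.7116,-.1356,.9818,.7211,.3922,1.4705,-.2034]); B=np.array([-1.3972,.4118,-.0127,1.597,.0056,1.1343,-.0822])
C=np.array([-1.5781,.3474,.3786,.5172,-.1678,1.8524,-.0044])
for lam in (.01,.05,.1):
  for w in (.3,1.):
    for null in (0,.02,.1):
      q=A.copy()
      for _ in range(10): q=row(q,[0,-.02,.02],0,lam,w,20,null)
      r=B.copy()
      for _ in range(10): r=row(r,[0,0,-.05],0,lam,w,20,null)
      c=C.copy()
      for _ in range(10): c=row(c,[0,.03,-.04],0,lam,w,20,null)
      print(lam,w,null,q.round(2),r.round(2),tilt(r).round(1),c.round(2),tilt(c).round(1))
E
```

```text
0.01 0.3 0 [-2.23 -0.29  0.56  1.62  0.55  0.81 -0.48] [-1.32  0.51 -0.39  0.31  0.28  1.85 -0.14] 27.9 [-2.03  0.76 -1.27  0.15  1.94  1.82  0.22] 49.4
0.01 0.3 0.02 [-1.12 -0.2  -0.15  1.19 -0.1   1.1   0.02] [-1.15  0.52 -0.89  0.44  0.52  1.85 -0.28] 24.9 [-2.03  0.59 -1.16  0.21  1.85  1.83  0.18] 56.2
0.01 0.3 0.1 [-1.04 -0.18 -0.15  0.92 -0.17  1.34  0.05] [-1.01  0.51 -0.92  0.77  0.41  1.85 -0.34] 8.9 [-2.32  0.63 -0.88  0.15  1.82  1.85  0.28] 59.7
0.01 1.0 0 [-2.23 -0.29  0.56  1.62  0.55  0.81 -0.48] [-1.32  0.51 -0.4   0.31  0.29  1.85 -0.14] 27.9 [-1.78  0.64 -0.03  0.18  0.37  1.84 -0.23] 32.0
0.01 1.0 0.02 [-1.12 -0.2  -0.15  1.19 -0.11  1.1   0.02] [-1.15  0.52 -0.89  0.44  0.52  1.85 -0.28] 24.9 [-1.59  0.85 -0.51  0.26  0.97  1.76 -0.12] 33.6
0.01 1.0 0.1 [-1.04 -0.18 -0.15  0.92 -0.17  1.34  0.05] [-1.01  0.51 -0.92  0.77  0.42  1.85 -0.34] 9.0 [-2.08  0.56 -1.02  0.41  1.72  1.85  0.16] 58.5
0.05 0.3 0 [-2.25 -0.29  0.57  1.63  0.57  0.81 -0.49] [-1.31  0.47 -0.33  0.36  0.22  1.85 -0.14] 26.8 [-1.57  0.51 -1.47  0.14  1.68  1.81 -0.09] 49.6
0.05 0.3 0.02 [-1.12 
[... 971 characters left out ...]
43 -0.88  0.64  0.42  1.85 -0.28] 18.9 [-1.4   0.3  -1.02  0.2   1.07  1.68 -0.14] 61.5
0.1 0.3 0.1 [-1.04 -0.17 -0.24  0.92 -0.02  1.31 -0.04] [-0.94  0.43 -0.9   0.94  0.4   1.85 -0.29] 3.8 [-1.23  0.33 -0.97  0.39  0.86  1.7  -0.19] 49.7
0.1 1.0 0 [-2.25 -0.29  0.57  1.62  0.57  0.81 -0.49] [-1.31  0.45 -0.3   0.42  0.18  1.85 -0.14] 24.5 [-1.52  0.45 -1.44  0.14  1.54  1.85 -0.12] 48.8
0.1 1.0 0.02 [-1.12 -0.2  -0.16  1.2  -0.09  1.09  0.01] [-1.08  0.47 -0.87  0.56  0.44  1.85 -0.29] 20.8 [-1.44  0.38 -1.18  0.17  1.21  1.85 -0.15] 49.3
0.1 1.0 0.1 [-1.04 -0.17 -0.19  0.91 -0.13  1.33  0.02] [-0.96  0.49 -0.9   0.85  0.39  1.85 -0.31] 5.2 [-1.35  0.41 -0.99  0.26  0.91  1.85 -0.17] 41.8
```

>>> {"api": "jog_arm", "payload": {"moves": [[[0,0.035,-0.03],0],[[0,0.035,-0.03],0],[[0,0.035,-0.03],0],[[0,0.035,-0.03],0],[[0,0.035,-0.03],0]]}}

```text
time: 7.2
tcp_pos: [0.1665, 0.603, 0.9411]
tool_rot: [0.374, 2.636, 1.507]
force: [1.5, 1.8, 0.5]
gripper_width: 0.0881
grip_force: 0.0
```

>>> {"api": "jog_arm", "payload": {"moves": [[[0,0.035,-0.02],0],[[0,0.035,-0.02],0],[[0,0.035,-0.02],0],[[0,0.035,-0.02],0]]}}

```text
time: 7.6
tcp_pos: [0.1802, 0.5876, 1.0349]
tool_rot: [0.494, 2.628, 1.569]
force: [0.6, -0.2, 1.0]
gripper_width: 0.0878
grip_force: 0.0
```

```bash
python3 -c "
from h import *
st()"
```

```text
7.6 tcp [0.1802 0.5876 1.0349] q [-1.8407  0.1801  1.0107  0.378  -0.5158  1.5928 -0.0411] 
x [-0.9484  0.2907  0.1263] y [0.2491 0.437  0.8643] z [ 0.196   0.8512 -0.4869] w 0.08781749081505427 gf 0.0 F [ 0.5954 -0.2379  0.9879]
```

>>> {"api": "jog_arm", "payload": {"moves": [[[0,0.02,-0.02],0],[[0,0.02,-0.02],0],[[0,0.02,-0.02],0],[[0,0.02,-0.02],0]]}}

```text
time: 8.0
tcp_pos: [0.1828, 0.5413, 1.0813]
tool_rot: [0.51, 2.577, 1.645]
force: [0.4, -0.5, 0.5]
gripper_width: 0.0878
grip_force: 0.0
```

```bash
python3 -c "
from h import *
st()"
```

```text
8.0 tcp [0.1828 0.5413 1.0813] q [-1.5123  0.2336  1.1865  0.1376 -1.0021  1.7188 -0.0785] 
x [-0.9451  0.2956  0.1395] y [0.251  0.3829 0.8891] z [ 0.2094  0.8752 -0.436 ] w 0.08783064989351895 gf 0.0 F [ 0.4227 -0.4929  0.5153]
```

>>> {"api": "jog_arm", "payload": {"moves": [[[0,0.02,-0.02],0],[[0,0.02,-0.02],0],[[0,0.02,-0.02],0],[[0,0.02,-0.02],0]]}}

```text
time: 8.4
tcp_pos: [0.175, 0.4848, 1.1189]
tool_rot: [0.494, 2.517, 1.735]
force: [0.3, -0.4, 0.1]
gripper_width: 0.0878
grip_force: 0.0
```

```bash
python3 -c "
from h import *
st()"
```

```text
8.4 tcp [0.175  0.4848 1.1189] q [-1.5493  0.1651  1.2568  0.137  -1.0325  1.7209 -0.0684] 
x [-0.9481  0.2845  0.1417] y [0.2337 0.3218 0.9175] z [ 0.2154  0.9031 -0.3716] w 0.08776062117100852 gf 0.0 F [ 0.3333 -0.3827  0.089 ]
```

>>> {"api": "jog_arm", "payload": {"moves": [[[0,0.02,-0.02],0],[[0,0.02,-0.02],0],[[0,0.02,-0.02],0],[[0,0.02,-0.02],0]]}}

```text
time: 8.8
tcp_pos: [0.1697, 0.4271, 1.151]
tool_rot: [0.486, 2.452, 1.816]
force: [-0.5, -0.5, 0.5]
gripper_width: 0.0879
grip_force: 0.0
```

```bash
python3 - <<'E'
from h import *
s,R=st()
import sim
from sim import *
q0=np.array(s["joints"]); print(fk3(q0,p,sim.s)[0]-s["tcp_pos"])
for mv in ([0,-.02,.02],[0,0,.03],[0,-.03,.01],[0,-.03,0],[.02,-.02,.01],[-.02,-.02,.01]):
    q=q0.copy()
    for _ in range(12): q=row(q,mv,0,.01,1,20)
    print(mv,q.round(2),tilt(q).round(1),fk3(q,p,sim.s)[0].round(3))
E
```

```text
8.8 tcp [0.1697 0.4271 1.151 ] q [-1.6294  0.0964  1.3455  0.137  -1.0324  1.7232 -0.0603] 
x [-0.9491  0.2801  0.1438] y [0.2193 0.2603 0.9403] z [ 0.2259  0.924  -0.3085] w 0.08787697038724332 gf 0.0 F [-0.4682 -0.5496  0.4903]Traceback (most recent call last):
  File "<stdin>", line 5, in <module>
TypeError: list indices must be integers or slices, not str
```

```bash
sed -i 's/^def row/S_=s\ndef row/' sim.py; cat >> sim.py <<'E'
def go(q,Pt,tw=0,step=.04,**k):
    """straight emulated move to world point Pt with total twist tw; returns q, list of rows"""
    P,R,_=fk3(q,p,S_); d=np.array(Pt)-P; n=int(max(np.ceil(np.linalg.norm(d)/step),np.ceil(abs(tw)/8.5),1)); mx=0
    for i in range(n):
        P,R,_=fk3(q,p,S_); q2=row(q,R.T@((np.array(Pt)-P)/(n-i)),tw/n,.01,1,15); mx=max(mx,np.abs((q2-q)/V).max()); q=q2
    P,R,_=fk3(q,p,S_); print("n",n,"q",q.round(2),"P",P.round(3),"t",tilt(q).round(1),"mx",mx.round(2),"y",R[:,1].round(2)); return q
E
python3 - <<'E'
from sim import *
q0=np.array([-1.6294,.0964,1.3455,.137,-1.0324,1.7232,-.0603])
for tw in (82,-98):
  for via in ([.25,.55,.9],[.3,.45,.9],[.2,.6,.8]):
    print("--",tw,via); q=go(q0,via,step=.03); q=go(q,[.4,.3,.5],tw); q=go(q,[.46,-.2,.25]); q=go(q,[.5,-.17,.06])
    q=go(q,[.535,-.03,.045]); g=q
    q=go(q,[.535,-.03,.25]); q=go(q,[.45,.2,.2]); 
    for pt in (150,-150): go(q,[.46,.28,.15],pt)
    f=go(g,[.46,-.2,.25]);f=go(f,[.43,-.37,.19],45)
E
```

```text
-- 82 [0.25, 0.55, 0.9]
n 9 q [-1.78 -0.26  0.43  1.29  0.04  0.82 -0.27] P [0.25 0.55 0.9 ] t 72.6 mx 1.0 y [0.39 0.2  0.9 ]
n 13 q [-1.07 -0.29  0.68  1.86 -0.7   1.03 -0.52] P [0.401 0.302 0.495] t 54.4 mx 0.45 y [ 0.94 -0.31 -0.14]
n 15 q [-1.57 -0.29  1.41  1.96  0.23  1.24  0.38] P [ 0.422 -0.063  0.296] t 3.9 mx 1.0 y [0.81 0.58 0.03]
n 7 q [-1.76 -0.27  1.34  2.44  1.2   0.6   0.04] P [0.498 0.038 0.226] t 31.7 mx 1.0 y [ 0.18  0.98 -0.02]
n 5 q [-0.97  0.43  0.87  2.42  0.61  0.15  0.54] P [ 0.487 -0.052  0.099] t 29.1 mx 1.0 y [ 0.27  0.93 -0.23]
n 5 q [-0.96  0.12  0.74  2.16  0.55  0.67  0.7 ] P [ 0.535 -0.03   0.25 ] t 29.1 mx 0.55 y [ 0.27  0.93 -0.23]
n 7 q [-1.32  0.24  0.56  2.15  0.53  0.82  0.18] P [0.45 0.2  0.2 ] t 29.1 mx 0.46 y [ 0.27  0.93 -0.23]
n 18 q [-1.7   0.68  1.07  1.95 -0.12  0.78 -1.95] P [0.46 0.28 0.15] t 29.1 mx 0.63 y [ 0.21 -0.89  0.42]
n 18 q [-0.95  0.37  0.04  2.08  0.68  0.86  2.54] P [0.46 0.28 0.15] t 29.1 mx 0.6 y [-0.68 -0.73 -0.01]
n 6 q [-0.86 -0.1   0.97  2.31  0.72  0.57  0.9 ] P [ 0.46 -0.2   0.25] t 29.1 mx 0.56 y [ 0.27  0.93 -0.2
[... 5479 characters left out ...]
 -0.019  0.226] t 45.5 mx 1.0 y [-0.73 -0.53 -0.43]
n 2 q [-1.47 -0.01  1.36  2.5   1.76  0.42  1.86] P [ 0.538 -0.029  0.25 ] t 45.8 mx 1.0 y [-0.73 -0.53 -0.44]
n 7 q [-1.76  0.31  0.95  2.42  1.1   0.6   1.78] P [0.45 0.2  0.2 ] t 45.8 mx 0.49 y [-0.73 -0.53 -0.44]
n 18 q [-1.92  0.83  1.17  2.16  0.1   0.44 -0.08] P [0.46 0.28 0.15] t 45.8 mx 0.61 y [0.52 0.85 0.1 ]
n 18 q [-0.37  0.49 -0.75  2.32  1.41  1.17  2.86] P [0.46 0.28 0.15] t 45.8 mx 1.0 y [ 0.14 -0.85  0.51]
n 6 q [-0.84 -0.28  1.31  2.54  2.55  0.35  1.69] P [ 0.497 -0.221  0.289] t 52.9 mx 1.0 y [-0.7  -0.54 -0.48]
n 6 q [-0.96 -0.27  1.44  2.48  3.57  0.46  0.82] P [ 0.55  -0.109  0.329] t 67.6 mx 1.0 y [-0.37 -0.69 -0.62]
```

```bash
cat > search.py <<'E'
from sim import *
import builtins, time, sys, multiprocessing as mp
q0=np.array([-1.6294,.0964,1.3455,.137,-1.0324,1.7232,-.0603])
def quiet(q,Pt,step=.04):
    P,R,_=fk3(q,p,S_); n=int(max(np.ceil(np.linalg.norm(Pt-P)/step),1))
    for i in range(n):
        P,R,_=fk3(q,p,S_); q=row(q,R.T@((Pt-P)/(n-i)),0,.01,1,8)
        if tilt(q)<67: return None
    return q
def trial(seed):
    r=np.random.default_rng(seed); q=q0; vias=[]
    for k in range(r.integers(1,4)):
        v=np.array([r.uniform(-.2,.55),r.uniform(.1,.75),r.uniform(.35,1.1)]).round(2); q=quiet(q,v); vias.append(v.tolist())
        if q is None: return None
    q=quiet(q,np.array([.4,.3,.35]))
    if q is None: return None
    c=quiet(q,np.array([.46,-.2,.25]))
    return (vias,q.round(2).tolist(),round(tilt(q),1),None if c is None else (c.round(2).tolist(),round(tilt(c),1)))
if __name__=="__main__":
    print(mp.cpu_count()); t=time.time()
    with mp.Pool() as P:
        o=[x for x in P.imap_unordered(trial,range(int(sys.argv[1]))) if x]
    o.sort(key=lambda x:(x[3] is None,-x[1][1])); print(len(o),time.time()-t)
    for x in o[:8]: print(x)
E
OMP_NUM_THREADS=1 timeout 500 python3 search.py 300
python3 - <<'E'
from plan import *
for P,t in (([.4,.3,.35],72),([.25,.5,.7],72),([.17,.43,1.1],72)):
    R=Rt(np.radians(t),76.3,-1)@rz(np.radians(-82)).as_matrix()
    S=[]
    for k in range(40):
        q,e=ik(np.array(P),R,n=1)
        if e<1e-3: S.append(q)
    S=np.array(S); print(P,len(S)); 
    if len(S): print(S[np.argsort(S[:,1])][::max(1,len(S)//6)].round(2))
E
```

```text
4
0 6.871207237243652
[0.4, 0.3, 0.35] 0
[0.25, 0.5, 0.7] 0
[0.17, 0.43, 1.1] 22
[[-2.45 -0.24  0.47  0.72  0.67  1.42 -0.38]
 [-2.01 -0.18  0.36  0.66  0.33  1.4  -0.24]
 [ 0.03 -0.17 -0.54  0.51 -0.81  1.58  0.08]
 [-1.81 -0.16  0.29  0.64  0.21  1.4  -0.2 ]
 [-0.19 -0.15 -0.48  0.52 -0.65  1.54  0.05]
 [-0.31 -0.15 -0.44  0.53 -0.57  1.52  0.03]
 [-1.27 -0.14  0.02  0.59 -0.08  1.43 -0.1 ]
 [-1.14 -0.13 -0.04  0.58 -0.14  1.44 -0.08]]
```

```bash
sed -i 's/r.uniform(-.2,.55),r.uniform(.1,.75),r.uniform(.35,1.1)/r.uniform(.15,.8),r.uniform(-.1,.6),r.uniform(.3,1.1)/; s/q=quiet(q,np.array(\[.4,.3,.35\]))/q=quiet(q,np.array([.5,.15,.3]))/' search.py
OMP_NUM_THREADS=1 timeout 560 python3 search.py 3000
python3 - <<'E'
from plan import *
import warnings
R=Rt(np.radians(72),76.3,-1)
for z in (1.0,.8,.6,.4,.2):
    print("z",z)
    for x in (.2,.35,.5,.65):
        print(x,[ (lambda r: '%.2f/%.1f'%(r[0][0],r[0][1]) if r[1]<2e-3 else '--')(ik(np.array([x,y,z]),R,n=4)) for y in (-.4,-.2,0,.2,.4,.6)])
E
```

```text
4
2 66.42226147651672
([[0.55, 0.58, 0.75], [0.79, 0.51, 1.0]], [-0.9, 0.32, 1.39, 2.51, 4.16, 1.56, -2.27], np.float64(88.9), ([0.47, 0.57, 0.9, 2.54, 4.17, 1.85, -1.79], np.float64(88.5)))
([[0.2, 0.59, 0.69], [0.79, 0.41, 1.1], [0.73, 0.36, 0.63]], [-1.21, 0.01, 1.38, 2.54, 3.91, 1.08, -2.84], np.float64(86.7), ([0.49, 0.58, 0.89, 2.54, 4.17, 1.85, -2.45], np.float64(88.1)))
z 1.0
0.2 ['--', '--', '--', '--', '--', '--']
0.35 ['--', '--', '--', '--', '-0.12/-0.1', '--']
0.5 ['--', '--', '--', '--', '-0.20/0.2', '-0.31/0.5']
0.65 ['--', '--', '--', '--', '--', '--']
z 0.8
0.2 ['--', '--', '--', '--', '--', '-1.39/-0.2']
0.35 ['--', '--', '--', '--', '--', '0.16/-0.1']
0.5 ['--', '--', '--', '-1.39/-0.2', '-1.65/-0.1', '-1.00/0.1']
0.65 ['--', '--', '--', '--', '0.18/0.3', '0.06/0.6']
z 0.6
0.2 ['--', '--', '--', '--', '--', '-0.86/-0.3']
0.35 ['--', '--', '--', '--', '--', '-2.14/-0.2']
0.5 ['--', '1.58/0.7', '--', '--', '--', '0.37/0.3']
0.65 ['--', '1.12/0.7', '0.92/0.4', '0.99/0.4', '--', '-0.13/0.4']
z 0.4
0.2 ['--', '2.27/0.7', '--', '--', '--', '--']
0.35 ['--', '1.69/0.5', '--', '--', '--', '0.42/0.5']
0.5 ['--', '1.61/0.9', '1.22/0.4', '1.33/0.5', '--', '0.32/0.6']
0.65 ['--', '1.31/1.1', '0.81/0.5', '0.76/0.5', '0.58/0.6', '--']
z 0.2
0.2 ['--', '2.18/1.1', '0.64/0.5', '--', '--', '-1.99/0.7']
0.35 ['1.60/1.0', '1.89/1.2', '0.40/0.6', '1.29/0.8', '0.71/1.0', '-1.71/0.9']
0.5 ['1.44/1.2', '1.54/1.1', '0.81/0.6', '1.06/0.9', '--', '-1.37/0.9']
0.65 ['1.16/1.3', '1.08/1.0', '0.97/0.9', '0.69/0.8', '0.60/1.1', '-1.00/0.9']
```

```bash
cat > s2.py <<'E'
from search import *
def trial2(seed):
    r=np.random.default_rng(seed); q=q0; vias=[]; U=r.uniform
    W=[(U(.3,.6),U(.35,.6),U(.9,1.12)),(U(.4,.75),U(.35,.7),U(.5,.9)),(U(.5,.75),U(.15,.45),U(.25,.6)),(.6,.05,.3),(.46,-.2,.25)]
    best=0
    for k,w in enumerate(W):
        w=np.array(w).round(2); q2=quiet(q,w,.025 if k<1 else .04)
        if q2 is None or np.linalg.norm(fk3(q2,p,S_)[0]-w)>.03: break
        q=q2; vias.append(w.tolist()); best=k+1
    return best,vias,q.round(2).tolist(),round(tilt(q),1)
if __name__=="__main__":
    with mp.Pool() as P: o=P.map(trial2,range(int(sys.argv[1])))
    o.sort(key=lambda x:(-x[0],-x[3]))
    for x in o[:8]: print(x)
E
OMP_NUM_THREADS=1 timeout 560 python3 s2.py 2000
```

```text
(3, [[0.38, 0.57, 0.99], [0.47, 0.47, 0.86], [0.51, 0.37, 0.55]], [-1.87, -0.29, 1.43, 1.73, -0.93, 0.86, 1.29], np.float64(70.2))
(3, [[0.46, 0.55, 1.04], [0.48, 0.35, 0.58], [0.51, 0.23, 0.59]], [-1.21, -0.18, 1.19, 1.67, -1.03, 1.27, 1.38], np.float64(68.7))
(3, [[0.46, 0.44, 1.02], [0.41, 0.54, 0.6], [0.5, 0.33, 0.58]], [-1.48, -0.29, 1.04, 1.75, -0.8, 0.82, 1.11], np.float64(67.3))
(3, [[0.41, 0.4, 1.07], [0.45, 0.57, 0.72], [0.56, 0.26, 0.57]], [-1.55, -0.13, 1.44, 1.65, -1.03, 1.12, 1.35], np.float64(67.2))
(3, [[0.36, 0.35, 1.09], [0.46, 0.51, 0.77], [0.52, 0.31, 0.46]], [-1.73, -0.29, 1.41, 1.91, -0.99, 0.73, 1.43], np.float64(67.1))
(2, [[0.42, 0.5, 0.92], [0.45, 0.59, 0.83]], [-2.61, -0.28, 1.44, 1.2, -0.15, 0.75, 0.2], np.float64(73.5))
(2, [[0.36, 0.56, 0.95], [0.43, 0.62, 0.69]], [-2.56, -0.27, 1.44, 1.49, -0.35, 0.49, 0.44], np.float64(73.5))
(2, [[0.31, 0.41, 1.11], [0.42, 0.46, 0.86]], [-1.61, -0.24, 0.74, 1.27, -0.4, 0.89, 0.34], np.float64(73.2))
```

```bash
sed -i 's/tilt(q)<67/tilt(q)<64/' search.py; sed -i 's/^    W=.*/    W=[(U(.1,.4),U(.5,.7),U(.75,1.)),(U(.05,.5),U(.55,.9),U(.3,.65)),(U(.15,.6),U(.45,.8),U(.12,.35)),(U(.4,.75),U(.15,.5),U(.15,.4)),(.55,.05,.25),(.46,-.2,.25)]/' s2.py
OMP_NUM_THREADS=1 timeout 560 python3 s2.py 2500
```

```text
(6, [[0.15, 0.56, 0.93], [0.08, 0.87, 0.62], [0.35, 0.73, 0.17], [0.63, 0.36, 0.4], [0.55, 0.05, 0.25], [0.46, -0.2, 0.25]], [2.18, 1.97, -1.22, 2.47, 3.66, 0.13, -1.84], np.float64(96.2))
(6, [[0.13, 0.61, 0.98], [0.49, 0.85, 0.56], [0.33, 0.65, 0.14], [0.63, 0.24, 0.37], [0.55, 0.05, 0.25], [0.46, -0.2, 0.25]], [1.25, 0.94, -0.91, 1.4, -0.32, 1.83, 1.95], np.float64(71.5))
(6, [[0.26, 0.66, 1.0], [0.45, 0.87, 0.6], [0.56, 0.66, 0.32], [0.47, 0.37, 0.21], [0.55, 0.05, 0.25], [0.46, -0.2, 0.25]], [1.53, 0.91, -1.09, 1.63, -0.37, 1.48, 1.97], np.float64(70.2))
(6, [[0.2, 0.67, 1.0], [0.4, 0.89, 0.57], [0.47, 0.68, 0.25], [0.48, 0.21, 0.33], [0.55, 0.05, 0.25], [0.46, -0.2, 0.25]], [1.44, 0.92, -1.05, 1.55, -0.33, 1.59, 1.95], np.float64(70.2))
(6, [[0.17, 0.57, 0.92], [0.34, 0.9, 0.57], [0.37, 0.75, 0.16], [0.52, 0.15, 0.28], [0.55, 0.05, 0.25], [0.46, -0.2, 0.25]], [1.29, 0.92, -0.95, 1.44, -0.31, 1.76, 1.88], np.float64(70.0))
(6, [[0.33, 0.68, 0.94], [0.48, 0.89, 0.33], [0.2, 0.79, 0.27], [0.48, 0.16, 0.29], [0.55, 0.05, 0.25], [0.46, -0.2, 0.25]], [1.25, 0.98, -1.01, 1.38, -0.22, 1.85, 2.03], np.float64(69.9))
(6, [[0.39, 0.69, 0.95], [0.4, 0.89, 0.62], [0.44, 0.7, 0.19], [0.68, 0.23, 0.3], [0.55, 0.05, 0.25], [0.46, -0.2, 0.25]], [1.32, 0.87, -0.89, 1.49, -0.39, 1.7, 2.04], np.float64(69.8))
(6, [[0.15, 0.61, 0.84], [0.45, 0.88, 0.56], [0.37, 0.51, 0.17], [0.66, 0.32, 0.19], [0.55, 0.05, 0.25], [0.46, -0.2, 0.25]], [1.32, 0.89, -0.93, 1.48, -0.34, 1.71, 1.95], np.float64(69.2))
```

```bash
cat > nx.py <<'E'
from sim import *
import sys
def nxt(*pts,step=.045):
    s_=sense(); q=np.array(s_["joints"]); P=np.array(s_["tcp_pos"]); R=Ro.from_rotvec(s_["tool_rot"]).as_matrix()
    print("t",round(s_["time"],2),P,"tilt %.1f"%np.degrees(np.arccos(-R[2,2])),"u %.1f"%np.degrees(np.arctan2(R[1,2],R[0,2])),"q",q,"x",R[:,0],"y",R[:,1],"w %.4f gf %.1f"%(s_["gripper_width"],s_["grip_force"]),"F",s_["force"])
    for w in pts:
        d=np.array(w)-P; n=int(np.ceil(np.abs(R.T@d).max()/step)); n=max(n,int(np.ceil(np.linalg.norm(d)/.049))); print(w,"rows",n,"each",(R.T@d/max(n,1)).round(4)); P=np.array(w)
    return s_,R
if __name__=="__main__": nxt(*eval(sys.argv[1]))
E
python3 nx.py "[(.17,.57,.92),(.34,.9,.57),(.37,.75,.16)]"
```

```text
t 8.8 [0.1697 0.4271 1.151 ] tilt 72.0 u 76.3 q [-1.6294  0.0964  1.3455  0.137  -1.0324  1.7232 -0.0603] x [-0.9491  0.2801  0.1438] y [0.2193 0.2603 0.9403] w 0.0879 gf 0.0 F [-0.4682 -0.5496  0.4903]
(0.17, 0.57, 0.92) rows 6 each [ 0.0011 -0.03    0.0339]
(0.34, 0.9, 0.57) rows 11 each [-0.0108 -0.0187  0.041 ]
(0.37, 0.75, 0.16) rows 10 each [-0.0129 -0.0418 -0.0005]
```

>>> {"api": "jog_arm", "payload": {"moves": [[[0,-0.016,0.018],0],[[0,-0.016,0.018],0],[[0,-0.016,0.018],0],[[0,-0.016,0.018],0],[[0,-0.016,0.018],0]]}}

```text
time: 9.3
tcp_pos: [0.1716, 0.4498, 1.1405]
tool_rot: [0.506, 2.465, 1.812]
force: [0.8, -1.7, 0.8]
gripper_width: 0.0879
grip_force: 0.0
```

```bash
python3 nx.py "[(.17,.57,.92),(.34,.9,.57),(.37,.75,.16)]"
```

```text
t 9.3 [0.1716 0.4498 1.1405] tilt 71.5 u 76.4 q [-2.4717  0.0054  1.4391  0.2662 -0.2873  1.6358 -0.0941] x [-0.9459  0.2832  0.1582] y [0.2355 0.2642 0.9353] w 0.0879 gf 0.0 F [ 0.7908 -1.735   0.7724]
(0.17, 0.57, 0.92) rows 6 each [ 0.0001 -0.0291  0.0301]
(0.34, 0.9, 0.57) rows 11 each [-0.0112 -0.0182  0.0412]
(0.37, 0.75, 0.16) rows 10 each [-0.0136 -0.0416 -0.0002]
```

```bash
sed -i 's/^q0=.*/q0=np.array(json.load(open("q0.json")))/' search.py; python3 -c "
from bench import *; import json; json.dump([float(x) for x in sense()['joints']],open('q0.json','w'))"
OMP_NUM_THREADS=1 timeout 560 python3 s2.py 1500
```

```text
(6, [[0.26, 0.66, 1.0], [0.45, 0.87, 0.6], [0.56, 0.66, 0.32], [0.47, 0.37, 0.21], [0.55, 0.05, 0.25], [0.46, -0.2, 0.25]], [1.47, 0.79, -0.98, 1.63, -0.4, 1.47, 2.07], np.float64(64.7))
(6, [[0.23, 0.7, 0.99], [0.47, 0.86, 0.63], [0.18, 0.77, 0.3], [0.59, 0.46, 0.29], [0.55, 0.05, 0.25], [0.46, -0.2, 0.25]], [1.19, 0.83, -0.8, 1.43, -0.32, 1.79, 2.14], np.float64(64.3))
(3, [[0.16, 0.53, 0.92], [0.36, 0.88, 0.56], [0.57, 0.78, 0.32]], [-0.43, 0.67, -0.54, 1.38, -1.03, 0.29, 1.37], np.float64(65.8))
(2, [[0.31, 0.68, 0.99], [0.16, 0.78, 0.6]], [-2.44, 0.16, 1.18, 1.6, -0.71, 0.28, 0.43], np.float64(71.8))
(2, [[0.38, 0.7, 0.98], [0.07, 0.85, 0.62]], [-2.53, 0.4, 1.26, 1.45, -0.56, 0.32, 0.02], np.float64(71.6))
(2, [[0.33, 0.69, 1.0], [0.23, 0.78, 0.56]], [-2.07, 0.18, 0.95, 1.6, -1.03, 0.31, 0.79], np.float64(71.5))
(2, [[0.27, 0.62, 0.97], [0.12, 0.65, 0.6]], [-2.04, -0.24, 0.54, 1.91, -0.05, 0.19, 0.01], np.float64(71.5))
(2, [[0.25, 0.56, 1.0], [0.09, 0.65, 0.57]], [-1.99, -0.22, 0.47, 1.94, -0.23, 0.16, 0.16], np.float64(71.2))
```

```bash
sed -i 's/tilt(q)<64/tilt(q)<67/' search.py; sed -i 's/^    W=.*/    W=[(U(0,.4),U(.5,.85),U(.8,1.1)),(U(.05,.6),U(.6,.95),U(.4,.85)),(U(0,.6),U(.55,.95),U(.15,.6)),(U(.1,.7),U(.25,.75),U(.15,.35)),(.55,.05,.25),(.46,-.2,.25)]/' s2.py
OMP_NUM_THREADS=1 timeout 570 python3 s2.py 8000
```

```text
(6, [[0.24, 0.75, 1.0], [0.59, 0.92, 0.69], [0.42, 0.61, 0.17], [0.12, 0.57, 0.15], [0.55, 0.05, 0.25], [0.46, -0.2, 0.25]], [1.36, 1.42, -1.32, 1.35, -0.28, 1.85, 1.8], np.float64(98.0))
(6, [[0.39, 0.8, 0.92], [0.52, 0.88, 0.45], [0.46, 0.72, 0.21], [0.11, 0.55, 0.21], [0.55, 0.05, 0.25], [0.46, -0.2, 0.25]], [1.35, 1.41, -1.33, 1.34, -0.25, 1.85, 1.77], np.float64(95.5))
(6, [[0.4, 0.78, 0.97], [0.46, 0.92, 0.49], [0.58, 0.62, 0.31], [0.1, 0.63, 0.21], [0.55, 0.05, 0.25], [0.46, -0.2, 0.25]], [1.35, 1.4, -1.34, 1.34, -0.23, 1.85, 1.76], np.float64(93.9))
(6, [[0.29, 0.81, 0.98], [0.35, 0.9, 0.43], [0.52, 0.84, 0.17], [0.12, 0.66, 0.18], [0.55, 0.05, 0.25], [0.46, -0.2, 0.25]], [1.35, 1.37, -1.31, 1.34, -0.25, 1.85, 1.78], np.float64(92.9))
(6, [[0.11, 0.7, 1.03], [0.41, 0.93, 0.57], [0.52, 0.81, 0.18], [0.21, 0.59, 0.21], [0.55, 0.05, 0.25], [0.46, -0.2, 0.25]], [1.33, 1.27, -1.2, 1.35, -0.29, 1.85, 1.89], np.float64(89.1))
(6, [[0.25, 0.66, 1.03], [0.34, 0.91, 0.82], [0.6, 0.73, 0.18], [0.22, 0.42, 0.18], [0.55, 0.05, 0.25], [0.46, -0.2, 0.25]], [1.33, 1.19, -1.09, 1.38, -0.36, 1.85, 2.01], np.float64(88.5))
(6, [[0.29, 0.7, 1.02], [0.54, 0.88, 0.47], [0.51, 0.61, 0.28], [0.23, 0.68, 0.16], [0.55, 0.05, 0.25], [0.46, -0.2, 0.25]], [1.32, 1.24, -1.17, 1.35, -0.3, 1.85, 1.94], np.float64(88.3))
(6, [[0.16, 0.85, 0.94], [0.41, 0.88, 0.47], [0.59, 0.66, 0.2], [0.27, 0.52, 0.17], [0.55, 0.05, 0.25], [0.46, -0.2, 0.25]], [1.31, 1.14, -1.06, 1.37, -0.34, 1.85, 2.03], np.float64(84.6))
```

```bash
python3 nx.py "[(.25,.72,1.0),(.43,.9,.52),(.52,.68,.2)]"; python3 -c "
from search import *
q=q0
for w in [(.25,.72,1.0),(.43,.9,.52),(.52,.68,.2),(.47,.37,.21),(.55,.05,.25),(.46,-.2,.25)]: q=go(q,w)
print()
q=q0
for w in [(.25,.72,1.0),(.43,.9,.52),(.52,.68,.2),(.3,.5,.18),(.55,.05,.25),(.46,-.2,.25)]: q=go(q,w)
"
```

```text
t 9.3 [0.1716 0.4498 1.1405] tilt 71.5 u 76.4 q [-2.4717  0.0054  1.4391  0.2662 -0.2873  1.6358 -0.0941] x [-0.9459  0.2832  0.1582] y [0.2355 0.2642 0.9353] w 0.0879 gf 0.0 F [ 0.7908 -1.735   0.7724]
(0.25, 0.72, 1.0) rows 7 each [-0.0028 -0.0059  0.0444]
(0.43, 0.9, 0.52) rows 12 each [-0.0163 -0.0299  0.0298]
(0.52, 0.68, 0.2) rows 9 each [-0.022  -0.0374 -0.009 ]
n 9 q [-1.71  0.31  1.13  0.48 -0.88  1.28  0.1 ] P [0.25 0.72 1.  ] t 71.6 mx 1.0 y [0.22 0.28 0.94]
n 14 q [-1.06  0.49  0.07  1.17 -1.03  0.45  0.93] P [0.43 0.9  0.52] t 71.2 mx 0.71 y [0.21 0.29 0.94]
n 10 q [ 0.1   1.12 -1.2   1.65 -0.97  0.15  1.98] P [0.52 0.68 0.2 ] t 72.5 mx 1.0 y [0.17 0.29 0.94]
n 8 q [ 0.75  0.96 -1.25  2.05 -0.87  0.45  2.01] P [0.47 0.37 0.21] t 72.5 mx 0.5 y [0.17 0.29 0.94]
n 9 q [ 1.16  0.88 -1.11  1.75 -0.54  1.16  1.81] P [0.55 0.05 0.25] t 72.5 mx 0.41 y [0.17 0.29 0.94]
n 7 q [ 1.45  0.94 -1.04  1.55 -0.36  1.6   1.86] P [ 0.46 -0.2   0.25] t 72.5 mx 0.32 y [0.17 0.29 0.94]

n 9 q [-1.71  0.31  1.13  0.48 -0.88  1.28  0.1 ] P [0.25 0.72 1.  ] t 71.6 mx 1.0 y [0.22 0.28 0.94]
n 14 q [-1.06  0.49  0.07  1.17 -1.03  0.45  0.93] P [0.43 0.9  0.52] t 71.2 mx 0.71 y [0.21 0.29 0.94]
n 10 q [ 0.1   1.12 -1.2   1.65 -0.97  0.15  1.98] P [0.52 0.68 0.2 ] t 72.5 mx 1.0 y [0.17 0.29 0.94]
n 8 q [ 0.52  1.51 -1.38  2.17 -1.    0.13  2.55] P [0.3  0.5  0.18] t 84.9 mx 0.59 y [0.08 0.1  0.99]
n 13 q [ 1.05  1.07 -1.08  1.59 -0.51  1.42  1.91] P [0.55 0.05 0.25] t 84.9 mx 0.79 y [0.08 0.1  0.99]
n 7 q [ 1.33  1.11 -1.03  1.4  -0.37  1.84  1.91] P [ 0.46 -0.2   0.25] t 84.9 mx 0.29 y [0.08 0.1  0.99]
```

>>> {"api": "jog_arm", "payload": {"moves": [[[-0.002,-0.005,0.035],0],[[-0.002,-0.005,0.035],0],[[-0.002,-0.005,0.035],0],[[-0.002,-0.005,0.035],0],[[-0.002,-0.005,0.035],0]]}}

```text
time: 9.8
tcp_pos: [0.212, 0.6044, 1.065]
tool_rot: [0.501, 2.475, 1.804]
force: [2.6, -1.8, 0.6]
gripper_width: 0.088
grip_force: 0.0
```

>>> {"api": "jog_arm", "payload": {"moves": [[[-0.002,-0.005,0.035],0],[[-0.002,-0.005,0.035],0],[[-0.002,-0.005,0.035],0],[[-0.002,-0.005,0.035],0]]}}

```text
time: 10.2
tcp_pos: [0.2418, 0.7005, 0.9774]
tool_rot: [0.502, 2.447, 1.837]
force: [0.6, 0.9, 0.0]
gripper_width: 0.0875
grip_force: 0.0
```

```bash
python3 nx.py "[(.25,.72,1.0),(.43,.9,.52),(.52,.68,.2)]"; python3 -c "
from search import *
q=np.array(sense()['joints'])
for w in [(.43,.9,.52),(.52,.68,.2),(.47,.37,.21),(.55,.05,.25),(.46,-.2,.25)]: q=go(q,w)
"
```

```text
t 10.2 [0.2418 0.7005 0.9774] tilt 72.7 u 76.4 q [-2.954  -0.1466  1.4411  0.9282  0.2629  0.958  -0.2339] x [-0.9467  0.2797  0.1595] y [0.2313 0.2462 0.9412] w 0.0875 gf 0.0 F [0.6088 0.9392 0.0357]
(0.25, 0.72, 1.0) rows 1 each [0.0013 0.028  0.0132]
(0.43, 0.9, 0.52) rows 12 each [-0.0164 -0.0305  0.0292]
(0.52, 0.68, 0.2) rows 9 each [-0.022  -0.0372 -0.0099]
n 14 q [-2.78 -0.16  1.28  1.63  2.33  0.19 -2.02] P [0.106 0.754 0.889] t 94.7 mx 1.0 y [-0.17 -0.05  0.98]
n 21 q [-1.28  0.61  0.69  1.79  4.15  1.78 -2.8 ] P [0.205 0.735 0.414] t 100.6 mx 1.0 y [-0.82 -0.49  0.3 ]
n 13 q [-0.31  0.81  0.4   2.24  4.17  1.85 -2.08] P [0.51  0.361 0.197] t 94.3 mx 0.68 y [-0.88  0.41  0.26]
n 8 q [ 0.01  0.63  0.78  2.42  4.17  1.85 -2.09] P [0.572 0.021 0.248] t 89.6 mx 0.51 y [-0.43  0.9   0.11]
n 7 q [ 0.6   0.58  0.76  2.54  4.17  1.85 -1.78] P [ 0.472 -0.257  0.255] t 89.4 mx 0.59 y [ 0.17  0.98 -0.11]
```

```bash
python3 -c "
from bench import *; import json; json.dump([float(x) for x in sense()['joints']],open('q0.json','w'))"
sed -i 's/^    W=.*/    W=[(U(0,.5),U(.4,1.1),U(.7,1.2)),(U(.0,.6),U(.6,1.),U(.4,1.)),(U(0.2,.6),U(.55,.95),U(.2,.6)),(U(.3,.7),U(.25,.6),U(.18,.35)),(.55,.05,.25),(.46,-.2,.25)]/; s/>.03: break/>(.3 if k==0 else .04): break/' s2.py
OMP_NUM_THREADS=1 timeout 570 python3 s2.py 6000
```

```text
(6, [[0.31, 0.53, 1.11], [0.44, 0.71, 0.68], [0.25, 0.92, 0.3], [0.69, 0.49, 0.32], [0.55, 0.05, 0.25], [0.46, -0.2, 0.25]], [-1.35, 1.99, 1.33, 2.45, 0.41, 0.13, -2.64], np.float64(105.6))
(6, [[0.32, 0.48, 1.14], [0.09, 0.6, 0.9], [0.52, 0.94, 0.35], [0.55, 0.29, 0.23], [0.55, 0.05, 0.25], [0.46, -0.2, 0.25]], [-1.35, 1.99, 1.33, 2.44, 0.3, 0.13, -2.86], np.float64(104.8))
(6, [[0.33, 0.73, 0.92], [0.24, 0.63, 0.75], [0.57, 0.89, 0.4], [0.47, 0.55, 0.24], [0.55, 0.05, 0.25], [0.46, -0.2, 0.25]], [-1.35, 1.99, 1.34, 2.42, 0.18, 0.13, -2.86], np.float64(104.0))
(6, [[0.32, 0.86, 0.71], [0.11, 0.83, 0.73], [0.41, 0.7, 0.22], [0.45, 0.38, 0.22], [0.55, 0.05, 0.25], [0.46, -0.2, 0.25]], [-1.35, 1.99, 1.34, 2.42, 0.17, 0.13, -2.86], np.float64(104.0))
(6, [[0.25, 1.03, 0.76], [0.58, 0.6, 0.43], [0.21, 0.61, 0.46], [0.67, 0.43, 0.3], [0.55, 0.05, 0.25], [0.46, -0.2, 0.25]], [-1.35, 1.99, 1.34, 2.42, 0.15, 0.13, -1.79], np.float64(103.8))
(6, [[0.11, 1.08, 0.75], [0.38, 0.88, 0.67], [0.25, 0.88, 0.57], [0.59, 0.39, 0.19], [0.55, 0.05, 0.25], [0.46, -0.2, 0.25]], [-1.35, 1.99, 1.35, 2.41, 0.09, 0.13, -2.86], np.float64(103.5))
(6, [[0.4, 1.06, 0.73], [0.57, 0.75, 0.67], [0.36, 0.74, 0.49], [0.35, 0.35, 0.26], [0.55, 0.05, 0.25], [0.46, -0.2, 0.25]], [-1.35, 1.99, 1.35, 2.41, 0.05, 0.13, -2.48], np.float64(103.3))
(6, [[0.11, 1.01, 0.78], [0.4, 0.78, 0.89], [0.43, 0.73, 0.34], [0.42, 0.46, 0.22], [0.55, 0.05, 0.25], [0.46, -0.2, 0.25]], [-1.35, 1.99, 1.35, 2.4, 0.03, 0.13, -2.86], np.float64(103.2))
```

```bash
python3 - <<'E'
t=open('s2.py').read()
t=t.replace("return best,vias,q.round(2).tolist(),round(tilt(q),1)","Rz=fk3(q,p,S_)[1][:,2]; u=np.degrees(np.arctan2(Rz[1],Rz[0])); return best,vias,q.round(2).tolist(),round(tilt(q),1),round(u,1)")
t=t.replace("key=lambda x:(-x[0],-x[3])","key=lambda x:(-x[0],abs(x[3]-76)+abs(x[4]-76))")
open('s2.py','w').write(t)
E
OMP_NUM_THREADS=1 timeout 570 python3 s2.py 9000
```

```text
(6, [[0.04, 0.49, 1.03], [0.07, 0.88, 0.85], [0.58, 0.93, 0.46], [0.58, 0.4, 0.31], [0.55, 0.05, 0.25], [0.46, -0.2, 0.25]], [1.53, 0.89, -1.03, 1.64, -0.45, 1.47, 1.86], np.float64(73.0), np.float64(76.5))
(6, [[0.05, 0.44, 1.14], [0.13, 0.91, 0.78], [0.56, 0.9, 0.49], [0.61, 0.49, 0.23], [0.55, 0.05, 0.25], [0.46, -0.2, 0.25]], [1.54, 0.89, -1.04, 1.65, -0.44, 1.46, 1.87], np.float64(72.7), np.float64(76.5))
(6, [[0.13, 0.8, 0.74], [0.31, 0.87, 0.63], [0.47, 0.94, 0.44], [0.61, 0.54, 0.33], [0.55, 0.05, 0.25], [0.46, -0.2, 0.25]], [1.53, 0.88, -1.02, 1.65, -0.45, 1.47, 1.9], np.float64(72.5), np.float64(76.3))
(6, [[0.18, 0.69, 0.88], [0.28, 0.98, 0.58], [0.47, 0.93, 0.47], [0.62, 0.32, 0.31], [0.55, 0.05, 0.25], [0.46, -0.2, 0.25]], [1.52, 0.87, -1.01, 1.65, -0.45, 1.47, 1.9], np.float64(72.2), np.float64(76.4))
(6, [[0.32, 0.62, 0.71], [0.03, 0.7, 0.96], [0.33, 0.84, 0.51], [0.66, 0.53, 0.33], [0.55, 0.05, 0.25], [0.46, -0.2, 0.25]], [1.53, 0.88, -1.03, 1.65, -0.44, 1.46, 1.88], np.float64(72.0), np.float64(76.4))
(6, [[0.1, 0.75, 0.81], [0.47, 0.96, 0.61], [0.51, 0.92, 0.54], [0.52, 0.25, 0.18], [0.55, 0.05, 0.25], [0.46, -0.2, 0.25]], [1.58, 0.93, -1.14, 1.66, -0.37, 1.42, 1.84], np.float64(71.6), np.float64(76.1))
(6, [[0.12, 0.67, 0.98], [0.46, 0.94, 0.44], [0.49, 0.89, 0.47], [0.65, 0.57, 0.28], [0.55, 0.05, 0.25], [0.46, -0.2, 0.25]], [1.51, 0.83, -0.96, 1.65, -0.49, 1.47, 1.99], np.float64(71.4), np.float64(75.5))
(6, [[0.03, 0.83, 0.71], [0.42, 0.98, 0.77], [0.6, 0.65, 0.47], [0.59, 0.48, 0.29], [0.55, 0.05, 0.25], [0.46, -0.2, 0.25]], [1.51, 0.84, -0.98, 1.65, -0.47, 1.47, 1.96], np.float64(70.8), np.float64(76.1))
```

```bash
python3 nx.py "[(.13,.8,.74),(.31,.87,.63),(.47,.94,.44),(.61,.54,.33)]"; python3 -c "
from search import *
q=np.array(sense()['joints'])
for w in [(.13,.8,.74),(.31,.87,.63),(.47,.94,.44),(.61,.54,.33)]: q=go(q,w)
"
```

```text
t 10.2 [0.2418 0.7005 0.9774] tilt 72.7 u 76.4 q [-2.954  -0.1466  1.4411  0.9282  0.2629  0.958  -0.2339] x [-0.9467  0.2797  0.1595] y [0.2313 0.2462 0.9412] w 0.0875 gf 0.0 F [0.6088 0.9392 0.0357]
(0.13, 0.8, 0.74) rows 6 each [ 0.016  -0.0375  0.023 ]
(0.31, 0.87, 0.63) rows 5 each [-0.0337 -0.0089  0.0276]
(0.47, 0.94, 0.44) rows 6 each [-0.027  -0.0208  0.0262]
(0.61, 0.54, 0.33) rows 9 each [-0.0291 -0.0188 -0.0341]
n 8 q [-2.53  0.18  1.18  1.39 -0.09  0.42 -0.25] P [0.13 0.8  0.74] t 72.9 mx 0.64 y [0.22 0.24 0.94]
n 6 q [-1.56  0.32  0.49  1.26 -0.79  0.4   0.51] P [0.31 0.87 0.63] t 72.9 mx 1.0 y [0.22 0.25 0.94]
n 7 q [-0.88  0.63 -0.23  1.15 -1.03  0.26  1.07] P [0.47 0.94 0.44] t 72.8 mx 0.77 y [0.22 0.25 0.94]
n 11 q [ 0.35  0.79 -1.16  1.68 -0.98  0.33  1.71] P [0.61 0.54 0.33] t 72.8 mx 0.96 y [0.22 0.25 0.94]
```

>>> {"api": "jog_arm", "payload": {"moves": [[[0.012,-0.028,0.017],0],[[0.012,-0.028,0.017],0],[[0.012,-0.028,0.017],0],[[0.012,-0.028,0.017],0]]}}

```text
time: 10.6
tcp_pos: [0.1867, 0.7466, 0.8647]
tool_rot: [0.501, 2.446, 1.838]
force: [1.5, -0.1, -0.2]
gripper_width: 0.0879
grip_force: 0.0
```

>>> {"api": "jog_arm", "payload": {"moves": [[[0.012,-0.028,0.017],0],[[0.012,-0.028,0.017],0],[[0.012,-0.028,0.017],0],[[0.012,-0.028,0.017],0]]}}

```text
time: 11.0
tcp_pos: [0.1306, 0.7956, 0.7467]
tool_rot: [0.501, 2.447, 1.838]
force: [0.1, 0.3, 0.2]
gripper_width: 0.0882
grip_force: 0.0
```

```bash
python3 nx.py "[(.31,.87,.63),(.47,.94,.44),(.61,.54,.33)]"; python3 -c "
from search import *
q=np.array(sense()['joints'])
for w in [(.31,.87,.63),(.47,.94,.44),(.61,.54,.33)]: q=go(q,w,step=.03)
"
```

```text
t 11.0 [0.1306 0.7956 0.7467] tilt 72.7 u 76.5 q [-2.4859 -0.0372  0.9079  1.513   0.582   0.4506 -0.7476] x [-0.9469  0.2792  0.1595] y [0.2309 0.2455 0.9415] w 0.0882 gf 0.0 F [0.1095 0.3098 0.1757]
(0.31, 0.87, 0.63) rows 5 each [-0.0335 -0.01    0.0288]
(0.47, 0.94, 0.44) rows 6 each [-0.027  -0.0208  0.0262]
(0.61, 0.54, 0.33) rows 9 each [-0.0291 -0.0188 -0.0341]
n 9 q [-1.54  0.32  0.47  1.26 -0.78  0.41  0.5 ] P [0.31 0.87 0.63] t 72.7 mx 1.0 y [0.23 0.25 0.94]
n 9 q [-0.88  0.63 -0.22  1.14 -1.03  0.27  1.06] P [0.47 0.94 0.44] t 72.6 mx 0.59 y [0.23 0.25 0.94]
n 15 q [ 0.35  0.77 -1.14  1.68 -0.99  0.35  1.71] P [0.61 0.54 0.33] t 72.6 mx 0.7 y [0.23 0.25 0.94]
```

Tilt is holding at 72.7° and the model predicts the motion well, so I'll continue with the next two legs.

>>> {"api": "jog_arm", "payload": {"moves": [[[-0.021,-0.006,0.018],0],[[-0.021,-0.006,0.018],0],[[-0.021,-0.006,0.018],0],[[-0.021,-0.006,0.018],0]]}}

```text
time: 11.4
tcp_pos: [0.2114, 0.8307, 0.6947]
tool_rot: [0.496, 2.45, 1.837]
force: [-1.6, -0.2, 0.8]
gripper_width: 0.088
grip_force: 0.0
```

>>> {"api": "jog_arm", "payload": {"moves": [[[-0.021,-0.006,0.018],0],[[-0.021,-0.006,0.018],0],[[-0.021,-0.006,0.018],0],[[-0.021,-0.006,0.018],0]]}}

```text
time: 11.8
tcp_pos: [0.303, 0.8677, 0.6368]
tool_rot: [0.498, 2.45, 1.835]
force: [-0.4, 0.3, -0.2]
gripper_width: 0.0876
grip_force: 0.0
```

```bash
python3 nx.py "[(.47,.94,.44),(.61,.54,.33)]"; python3 -c "
from search import *
q=np.array(sense()['joints'])
for w in [(.47,.94,.44),(.61,.54,.33),(.55,.05,.25),(.46,-.2,.25)]: q=go(q,w,step=.035)
"
```

```text
t 11.8 [0.303  0.8677 0.6368] tilt 72.6 u 76.6 q [-1.5718  0.2447  0.404   1.4766 -0.845   0.2397  0.6189] x [-0.9476  0.2776  0.1584] y [0.2301 0.2484 0.9409] w 0.0876 gf 0.0 F [-0.4187  0.3444 -0.2471]
(0.47, 0.94, 0.44) rows 6 each [-0.0282 -0.0215  0.0272]
(0.61, 0.54, 0.33) rows 9 each [-0.029  -0.019  -0.0341]
n 8 q [-0.91  0.63 -0.18  1.15 -1.03  0.27  1.04] P [0.47 0.94 0.44] t 72.4 mx 0.83 y [0.23 0.25 0.94]
n 13 q [ 0.35  0.77 -1.15  1.69 -0.99  0.32  1.7 ] P [0.61 0.54 0.33] t 72.4 mx 0.82 y [0.23 0.25 0.94]
n 15 q [ 1.24  0.82 -1.11  1.86 -0.66  1.    1.86] P [0.55 0.05 0.25] t 72.4 mx 0.45 y [0.23 0.25 0.94]
n 8 q [ 1.54  0.88 -1.02  1.65 -0.45  1.46  1.87] P [ 0.46 -0.2   0.25] t 72.4 mx 0.3 y [0.23 0.25 0.94]
```

>>> {"api": "jog_arm", "payload": {"moves": [[[-0.021,-0.016,0.02],0],[[-0.021,-0.016,0.02],0],[[-0.021,-0.016,0.02],0],[[-0.021,-0.016,0.02],0]]}}

```text
time: 12.2
tcp_pos: [0.383, 0.9027, 0.545]
tool_rot: [0.496, 2.461, 1.826]
force: [0.7, 0.2, 0.5]
gripper_width: 0.0879
grip_force: 0.0
```

>>> {"api": "jog_arm", "payload": {"moves": [[[-0.021,-0.016,0.02],0],[[-0.021,-0.016,0.02],0],[[-0.021,-0.016,0.02],0],[[-0.021,-0.016,0.02],0]]}}

```text
time: 12.6
tcp_pos: [0.4718, 0.9406, 0.457]
tool_rot: [0.493, 2.492, 1.798]
force: [-0.1, -0.0, -0.3]
gripper_width: 0.088
grip_force: 0.0
```

```bash
python3 nx.py "[(.61,.54,.33)]"; python3 -c "
from search import *
q=np.array(sense()['joints'])
for w in [(.61,.54,.33),(.55,.05,.25),(.46,-.2,.25)]: q=go(q,w,step=.035)
"
```

```text
t 12.6 [0.4718 0.9406 0.457 ] tilt 70.6 u 77.3 q [-0.8311  0.6278 -0.3876  1.2902 -1.0324  0.1268  1.1382] x [-0.9494  0.2708  0.1591] y [0.2363 0.2825 0.9297] w 0.0880 gf 0.0 F [-0.0575 -0.0205 -0.2721]
(0.61, 0.54, 0.33) rows 10 each [-0.026  -0.0199 -0.0298]
n 13 q [ 0.27  0.69 -1.01  1.64 -0.96  0.46  1.61] P [0.61 0.54 0.33] t 69.7 mx 0.82 y [0.23 0.3  0.92]
n 15 q [ 1.14  0.73 -0.98  1.82 -0.71  1.11  1.89] P [0.55 0.05 0.25] t 69.7 mx 0.45 y [0.23 0.3  0.92]
n 8 q [ 1.43  0.8  -0.88  1.61 -0.49  1.53  1.93] P [ 0.46 -0.2   0.25] t 69.7 mx 0.28 y [0.23 0.3  0.92]
```

>>> {"api": "jog_arm", "payload": {"moves": [[[-0.02,-0.015,-0.023],0],[[-0.02,-0.015,-0.023],0],[[-0.02,-0.015,-0.023],0],[[-0.02,-0.015,-0.023],0],[[-0.02,-0.015,-0.023],0]]}}

```text
time: 13.1
tcp_pos: [0.5325, 0.7876, 0.4206]
tool_rot: [0.485, 2.525, 1.775]
force: [1.7, -0.1, 0.3]
gripper_width: 0.0879
grip_force: 0.0
```

>>> {"api": "jog_arm", "payload": {"moves": [[[-0.02,-0.015,-0.023],0],[[-0.02,-0.015,-0.023],0],[[-0.02,-0.015,-0.023],0],[[-0.02,-0.015,-0.023],0],[[-0.02,-0.015,-0.023],0]]}}

```text
time: 13.6
tcp_pos: [0.5879, 0.6332, 0.3755]
tool_rot: [0.486, 2.526, 1.775]
force: [0.5, 0.9, -0.1]
gripper_width: 0.088
grip_force: 0.0
```

```bash
python3 nx.py "[(.61,.54,.33),(.56,.05,.3),(.5,-.15,.25)]"; python3 -c "
from search import *
q=np.array(sense()['joints'])
for w,tw in [((.61,.54,.33),0),((.56,.05,.3),82),((.5,-.15,.25),0),((.50,-.15,.07),0),((.535,-.03,.045),0),((.5,-.03,.25),0),((.46,.2,.2),0),((.46,.26,.16),150)]: q=go(q,w,tw,step=.045)
"
```

```text
t 13.6 [0.5879 0.6332 0.3755] tilt 69.2 u 78.3 q [ 0.1167  0.713  -1.1007  1.6889 -1.0133  0.1892  1.5958] x [-0.9516  0.2607  0.163 ] y [0.2417 0.3065 0.9207] w 0.0880 gf 0.0 F [ 0.5132  0.8964 -0.1025]
(0.61, 0.54, 0.33) rows 3 each [-0.0176 -0.0217 -0.0216]
(0.56, 0.05, 0.3) rows 11 each [-0.0077 -0.0173 -0.0407]
(0.5, -0.15, 0.25) rows 5 each [-0.0006 -0.0244 -0.0354]
n 3 q [ 0.27  0.68 -1.03  1.64 -0.92  0.43  1.54] P [0.61 0.54 0.33] t 68.6 mx 0.39 y [0.25 0.31 0.92]
n 11 q [ 1.    0.54 -0.73  1.76 -0.88  1.29  0.48] P [0.56 0.05 0.3 ] t 68.6 mx 0.55 y [ 0.97 -0.22 -0.04]
n 5 q [ 1.2   0.69 -0.62  1.63 -0.68  1.53  0.59] P [ 0.5  -0.15  0.25] t 68.6 mx 0.28 y [ 0.97 -0.22 -0.04]
n 4 q [ 1.14  0.96 -0.55  1.65 -0.59  1.32  0.78] P [ 0.5  -0.15  0.07] t 68.6 mx 0.44 y [ 0.97 -0.22 -0.04]
n 3 q [ 1.01  0.99 -0.6   1.76 -0.69  1.11  0.81] P [ 0.535 -0.03   0.045] t 68.6 mx 0.33 y [ 0.97 -0.22 -0.04]
n 5 q [ 1.14  0.6  -0.7   1.82 -0.78  1.35  0.61] P [ 0.5  -0.03  0.25] t 68.6 mx 0.47 y [ 0.97 -0.22 -0.04]
n 6 q [ 0.97  0.64 -0.91  2.13 -1.03  0.86  0.77] P [0.458 0.199 0.198] t 68.3 mx 0.61 y [ 0.98 -0.21 -0.03]
n 18 q [ 0.87  0.8  -1.    2.14 -1.03  0.62 -1.8 ] P [0.46 0.26 0.16] t 67.1 mx 0.66 y [-0.89 -0.03 -0.45]
```

>>> {"api": "jog_arm", "payload": {"moves": [[[-0.009,-0.025,-0.041],0],[[-0.009,-0.025,-0.041],0],[[-0.009,-0.025,-0.041],0],[[-0.009,-0.025,-0.041],0],[[-0.009,-0.025,-0.041],0]]}}

```text
time: 14.1
tcp_pos: [0.5609, 0.3949, 0.3255]
tool_rot: [0.487, 2.526, 1.775]
force: [1.0, 0.3, -0.5]
gripper_width: 0.0877
grip_force: 0.0
```

>>> {"api": "jog_arm", "payload": {"moves": [[[-0.009,-0.025,-0.041],0],[[-0.009,-0.025,-0.041],0],[[-0.009,-0.025,-0.041],0],[[-0.009,-0.025,-0.041],0],[[-0.009,-0.025,-0.041],0]]}}

```text
time: 14.6
tcp_pos: [0.5345, 0.1571, 0.2757]
tool_rot: [0.487, 2.526, 1.775]
force: [1.1, 0.7, -0.6]
gripper_width: 0.088
grip_force: 0.0
```

>>> {"api": "jog_arm", "payload": {"moves": [[[-0.009,-0.025,-0.041],0],[[-0.009,-0.025,-0.041],0],[[-0.009,-0.025,-0.041],0],[[-0.009,-0.025,-0.041],0],[[-0.009,-0.025,-0.041],0]]}}

```text
time: 15.1
tcp_pos: [0.5081, -0.0805, 0.2256]
tool_rot: [0.487, 2.526, 1.775]
force: [1.8, -0.4, 1.7]
gripper_width: 0.0873
grip_force: 0.0
```

>>> {"api": "jog_arm", "payload": {"moves": [[[0,0,-0.008],8],[[0,0,-0.008],8],[[0,0,-0.008],8],[[0,0,-0.008],8],[[0,0,-0.008],8]]}}

```text
time: 15.6
tcp_pos: [0.501, -0.1153, 0.2405]
tool_rot: [-1.194, -1.983, -1.508]
force: [-0.3, 0.2, -0.6]
gripper_width: 0.0881
grip_force: 0.0
```

>>> {"api": "jog_arm", "payload": {"moves": [[[0,0,-0.008],8],[[0,0,-0.008],8],[[0,0,-0.008],8],[[0,0,-0.008],8],[[0,0,-0.008],8]]}}

```text
time: 16.1
tcp_pos: [0.4935, -0.1519, 0.2547]
tool_rot: [-1.65, -1.333, -1.132]
force: [-0.1, 0.5, -0.7]
gripper_width: 0.0878
grip_force: 0.0
```

```bash
python3 nx.py "[(.5,-.15,.2),(.5,-.15,.07),(.5355,-.0305,.045)]"; python3 - <<'E'
from h import *
c=capture("wrist"); cv2.imwrite("pics/w1.png",c["image"][:,:,::-1]); print(c["fx"],c["cx"],c["cy"]); print(c["T"])
E
```

```text
t 16.1 [ 0.4935 -0.1519  0.2547] tilt 69.2 u 78.3 q [ 1.1687  0.7365 -0.5856  1.6855 -0.6823  1.4631  0.6982] x [0.0791 0.3457 0.935 ] y [ 0.9787 -0.2052 -0.0069] w 0.0878 gf 0.0 F [-0.1363  0.5344 -0.7237]
(0.5, -0.15, 0.2) rows 2 each [-0.025   0.0032  0.0112]
(0.5, -0.15, 0.07) rows 3 each [-0.0405  0.0003  0.0154]
(0.5355, -0.0305, 0.045) rows 3 each [0.0069 0.0035 0.0417]
274.11029192452474 250.8831149324053 184.59058160814143
[[ 0.9786 -0.123   0.165   0.4683]
 [-0.2057 -0.5613  0.8016 -0.2763]
 [-0.006  -0.8184 -0.5746  0.3759]
 [ 0.      0.      0.      1.    ]]
```

View pics/w1.png

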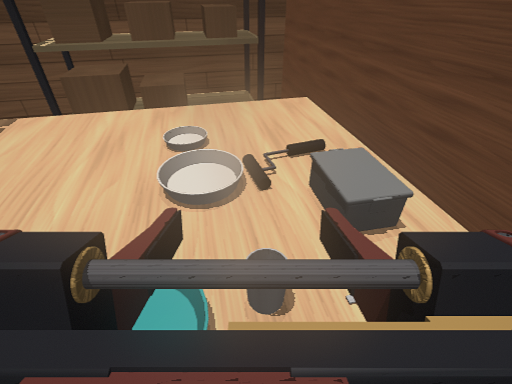

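The wrist view shows the cup right ahead at (267,280), with its far rim edge at about (267,249), and the white dish behind it at (201,177). I'll check both positions against the first estimates.

```bash
python3 - <<'E'
import numpy as np
T=np.array([[.9786,-.123,.165,.4683],[-.2057,-.5613,.8016,-.2763],[-.006,-.8184,-.5746,.3759]])
def at(u,v,z):
    d=T[:,:3]@[(u-250.88)/274.11,(v-184.59)/274.11,1]; return (T[:,3]+d*(z-T[2,3])/d[2]).round(4)
f=at(267,249.5,.075); print("cup far rim edge",f,"-> centre",f[:2]-.031*np.array([.2,.98]))
for u in (246.5,287): print("side",u,at(u,262,.07))
n=at(266,311,0); print("near foot",n, n[:2]+.027*np.array([.2,.98]))
for uv in ((158,175),(244,175),(202,152),(202,205)): print("dish",at(*uv,.04) if uv[1]!=205 else at(*uv,0))
E
```

```text
cup far rim edge [ 0.544  -0.0193  0.075 ] -> centre [ 0.5378  -0.04968]
side 246.5 [ 0.5118 -0.0309  0.07  ]
side 287 [ 0.5666 -0.0427  0.07  ]
near foot [ 0.5323 -0.0666  0.    ] [ 0.5377  -0.04014]
dish [0.3681 0.2739 0.04  ]
dish [0.5574 0.2323 0.04  ]
dish [0.4719 0.362  0.04  ]
dish [0.4572 0.1956 0.    ]
```

```bash
python3 - <<'E'
from h import *
t=cv2.imread("pics/top0.png"); h=cv2.cvtColor(t,cv2.COLOR_BGR2HSV); m=cv2.inRange(h,(80,120,60),(100,255,255)); m=cv2.morphologyEx(m,cv2.MORPH_OPEN,np.ones((3,3)))
c=max(cv2.findContours(m,0,2)[0],key=cv2.contourArea); (x,y),r=cv2.minEnclosingCircle(c); print(x,y,r,at("top",(x,y),.04),at("top",(x+r,y),.04))
E
python3 nx.py "[(.523,-.122,.087)]"
```

```text
285.491943359375 248.22032165527344 25.620153427124023 [ 0.3606 -0.0684  0.04  ] [ 0.3612 -0.1579  0.04  ]
t 16.15 [ 0.4936 -0.1531  0.255 ] tilt 69.2 u 78.2 q [ 1.1684  0.7358 -0.5832  1.6839 -0.683   1.4646  0.6907] x [0.0869 0.3448 0.9347] y [ 0.9778 -0.2092 -0.0137] w 0.0875 gf 0.0 F [ 0.7618 -1.5581  0.5446]
(0.523, -0.122, 0.087) rows 4 each [-0.0359  0.0061  0.0234]
```

>>> {"api": "jog_arm", "payload": {"moves": [[[-0.028,0.004,0.018],0],[[-0.028,0.004,0.018],0],[[-0.028,0.004,0.018],0],[[-0.028,0.004,0.018],0],[[-0.028,0.004,0.018],0]], "claw": -1}}

```text
time: 16.65
tcp_pos: [0.5202, -0.1212, 0.0905]
tool_rot: [-1.645, -1.342, -1.137]
force: [0.6, -0.6, 0.1]
gripper_width: 0.0878
grip_force: 0.0
```

```bash
python3 nx.py "[(.5414,-.0306,.0545)]"
```

```text
t 16.65 [ 0.5202 -0.1212  0.0905] tilt 69.2 u 78.3 q [ 1.0822  0.9842 -0.5479  1.7089 -0.6394  1.2339  0.8519] x [0.0702 0.3477 0.935 ] y [ 0.9794 -0.202   0.0015] w 0.0878 gf 0.0 F [ 0.5603 -0.6136  0.1253]
(0.5414, -0.0306, 0.0545) rows 3 each [-0.0002  0.0008  0.0333]
```

Next: approach straight along the tool axis, close on the cup, then lift.

>>> {"api": "jog_arm", "payload": {"moves": [[[0,0.0005,0.025],0],[[0,0.0005,0.025],0],[[0,0.0005,0.025],0],[[0,0.0005,0.025],0],[[0,0,0],0]]}}

```text
time: 17.15
tcp_pos: [0.5401, -0.0264, 0.0566]
tool_rot: [-1.639, -1.341, -1.135]
force: [-0.7, -0.1, 0.4]
gripper_width: 0.0876
grip_force: 0.0
```

>>> {"api": "jog_arm", "payload": {"moves": [[[0,0,0],0],[[0,0,0],0],[[0,0,0],0],[[0,0,0],0],[[0,0,0],0]], "claw": 1}}

```text
time: 17.65
tcp_pos: [0.5411, -0.0313, 0.0569]
tool_rot: [-1.647, -1.339, -1.137]
force: [-0.7, -1.0, 0.4]
gripper_width: 0.0607
grip_force: 30.0
```

```bash
python3 nx.py "[]"; python3 - <<'E'
from h import *
c=capture("scene"); i=c["image"][160:280,150:310,::-1]; w=capture("wrist")["image"][:,:,::-1]
cv2.imwrite("pics/g1.png",np.hstack([cv2.resize(i,(400,300),interpolation=2),cv2.resize(w,(400,300))]))
E
```

```text
t 17.65 [ 0.5411 -0.0313  0.0569] tilt 69.3 u 78.2 q [ 1.0007  1.0287 -0.6004  1.809  -0.7111  1.042   0.8945] x [0.0726 0.3466 0.9352] y [ 0.979  -0.2041 -0.0004] w 0.0607 gf 30.0 F [-0.7201 -0.967   0.4302]
```

View pics/g1.png

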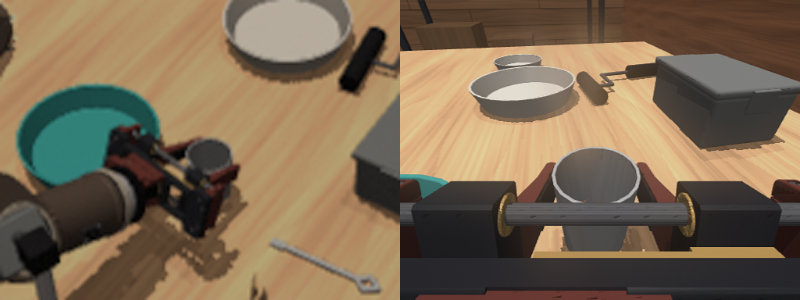

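Cup gripped: opening 60.7 mm, grip 30 N. Now I'll plan the pour and the final pose from the present state, and check the arm's clearance from the camera.

```bash
cat > pour.py <<'E'
from sim import *
lens,a=geom(-20); ez=-a
def seg(p1,p2,c): d=p2-p1; t=np.clip((c-p1)@d/(d@d),0,1); return np.linalg.norm(p1+t*d-c)
HEAD=[lens,lens-.035*ez,lens-.067*ez,np.array([*POST,.385]),np.array([*POST,.25]),np.array([*POST,.1])]
def clr(q):
    L=fk3(q,p,S_)[2]; return [round(min(seg(L[i],L[i+1],h) for h in HEAD),3) for i in range(3)]
s_=sense(); q=np.array(s_["joints"]); R0=Ro.from_rotvec(s_["tool_rot"]).as_matrix(); z=R0[:,2]
print("clr now",clr(q), "L",[x.round(2).tolist() for x in fk3(q,p,S_)[2]])
E
python3 - <<'E'
from pour import *
for tw in (90,110,130,150,160,45,48,50): 
    c=Ro.from_rotvec(z*np.radians(tw)).apply([0,0,1]); print(tw,c.round(3),"depr",np.degrees(np.arcsin(-c[2])).round(1),"ang to a",np.degrees(np.arccos(c@a)).round(1))
c=Ro.from_rotvec(z*np.radians(140)).apply([0,0,1]); gp=np.r_[DISH-.035*c[:2]/np.linalg.norm(c[:2]),.115]; print("gp",gp)
tc=gp+.019*z
q1=go(q,[.52,-.03,.16]);print(clr(q1)); q1=go(q1,np.r_[tc[:2],.16]); q1=go(q1,tc); q2=go(q1,tc,155);
zf=fk3(q2,p,S_)[1][:,2]; c2=fk3(q2,p,S_)[1]@R0.T@[0,0,1]; print("c",c2)
b=go(q2,np.r_[tc[:2],.2]); b=go(b,[.48,-.1,.25],-107); print(clr(b))
c=Ro.from_rotvec(z*np.radians(48)).apply([0,0,1]); g=lens+.15*ez-.0114*c+.019*z; print("final tcp",g)
b=go(b,[.45,-.25,.24]); print(clr(b)); b=go(b,g); print(clr(b))
E
```

```text
clr now [np.float64(0.395), np.float64(0.163), np.float64(0.192)] L [[0.0, 0.0, 0.27], [0.26, -0.37, 0.56], [0.49, -0.3, 0.17], [0.52, -0.0, 0.02]]
90 [ 0.848 -0.515  0.125] depr -7.2 ang to a 39.0
110 [ 0.77  -0.614 -0.174] depr 10.0 ang to a 57.5
130 [ 0.591 -0.678 -0.437] depr 25.9 ang to a 75.7
150 [ 0.332 -0.7   -0.632] depr 39.2 ang to a 93.3
160 [ 0.182 -0.694 -0.697] depr 44.2 ang to a 101.8
45 [ 0.628 -0.23   0.744] depr -48.1 ang to a 3.1
48 [ 0.658 -0.249  0.711] depr -45.3 ang to a 0.6
50 [ 0.677 -0.262  0.688] depr -43.4 ang to a 1.8
gp [0.4454 0.305  0.115 ]
n 4 q [ 1.07  0.78 -0.66  1.81 -0.74  1.23  0.73] P [ 0.52 -0.03  0.16] t 69.1 mx 0.38 y [ 0.98 -0.21 -0.01]
[np.float64(0.519), np.float64(0.118), np.float64(0.118)]
n 9 q [ 0.86  1.03 -1.23  2.19 -1.03  0.28  0.83] P [0.449 0.322 0.16 ] t 68.8 mx 0.8 y [ 0.98 -0.2  -0.  ]
n 2 q [ 0.84  1.19 -1.2   2.19 -1.    0.19  0.94] P [0.449 0.322 0.108] t 68.8 mx 0.5 y [ 0.98 -0.2  -0.  ]
n 19 q [ 0.84  1.19 -1.19  2.18 -1.03  0.2  -1.73] P [0.449 0.322 0.108] t 68.8 mx 0.65 y [-0.92  0.03 -0.39]
c [ 0.2597 -0.7024 -0.6627]
n 3 q [ 0.89  0.9  -1.27  2.18 -1.03  0.36 -1.99] P [0.449 0.322 0.2  ] t 68.8 mx 0.58 y [-0.92  0.03 -0.39]
n 13 q [ 1.59  1.09 -1.47  1.83 -0.13  1.16 -0.77] P [ 0.48  -0.1    0.249] t 68.8 mx 0.61 y [ 0.6 -0.4 -0.7]
[np.float64(0.592), np.float64(0.171), np.float64(0.166)]
final tcp [ 0.4496 -0.3674  0.1791]
n 4 q [ 1.67  1.17 -1.43  1.6  -0.04  1.45 -0.73] P [ 0.45 -0.25  0.24] t 68.8 mx 0.34 y [ 0.6 -0.4 -0.7]
[np.float64(0.608), np.float64(0.219), np.float64(0.135)]
n 4 q [ 1.63  1.3  -1.36  1.35  0.07  1.64 -0.66] P [ 0.45  -0.367  0.179] t 68.8 mx 0.34 y [ 0.6 -0.4 -0.7]
[np.float64(0.582), np.float64(0.284), np.float64(0.143)]
```

```bash
python3 - <<'E'
import json,numpy as np
raw=[([1.1687,.7365,-.5856,1.6855,-.6823,1.4631,.6982],[.4935,-.1519,.2547],[.0791,.3457,.935],[.9787,-.2052,-.0069]),
([1.0822,.9842,-.5479,1.7089,-.6394,1.2339,.8519],[.5202,-.1212,.0905],[.0702,.3477,.935],[.9794,-.202,.0015]),
([1.0007,1.0287,-.6004,1.809,-.7111,1.042,.8945],[.5411,-.0313,.0569],[.0726,.3466,.9352],[.979,-.2041,-.0004]),
([.1167,.713,-1.1007,1.6889,-1.0133,.1892,1.5958],[.5879,.6332,.3755],[-.9516,.2607,.163],[.2417,.3065,.9207]),
([-.8311,.6278,-.3876,1.2902,-1.0324,.1268,1.1382],[.4718,.9406,.457],[-.9494,.2708,.1591],[.2363,.2825,.9297]),
([-2.4859,-.0372,.9079,1.513,.582,.4506,-.7476],[.1306,.7956,.7467],[-.9469,.2792,.1595],[.2309,.2455,.9415]),
([-2.954,-.1466,1.4411,.9282,.2629,.958,-.2339],[.2418,.7005,.9774],[-.9467,.2797,.1595],[.2313,.2462,.9412]),
([-1.6294,.0964,1.3455,.137,-1.0324,1.7232,-.0603],[.1697,.4271,1.151],[-.9491,.2801,.1438],[.2193,.2603,.9403])]
json.dump([(q,P,[x,y,np.cross(x,y).tolist()]) for q,P,x,y in raw],open("extra.json","w"))
E
python3 fk2.py | tail -3; python3 nx.py "[(.525,-.03,.16),(.449,.322,.16),(.449,.322,.108)]"
```

```text
[0.0053 0.0022 0.0044 0.0057 0.0061 0.0107 0.0103 0.0107 0.0195 0.0063
 0.0163 0.0196 0.0183] [0.005  0.0044 0.0038 0.0033 0.0028 0.0055 0.0048 0.0054 0.0084 0.0102
 0.0142 0.0154 0.006 ]
t 17.75 [ 0.5411 -0.0311  0.057 ] tilt 69.3 u 78.2 q [ 1.0005  1.0288 -0.6006  1.809  -0.7112  1.042   0.8945] x [0.0725 0.3464 0.9353] y [ 0.979  -0.2039 -0.0004] w 0.0606 gf 30.0 F [-1.2988 -0.9614  0.5637]
(0.525, -0.03, 0.16) rows 3 each [ 0.0319 -0.0054 -0.0128]
(0.449, 0.322, 0.16) rows 8 each [ 0.0146 -0.0183  0.0385]
(0.449, 0.322, 0.108) rows 2 each [-0.0243  0.      0.0092]
```

>>> {"api": "jog_arm", "payload": {"moves": [[[0.015,0,-0.005],0],[[0.025,0,-0.009],0],[[0.025,0,-0.009],0],[[0.025,0,-0.009],0],[[0.012,0,-0.005],0]]}}

```text
time: 18.25
tcp_pos: [0.5418, -0.0289, 0.1682]
tool_rot: [-1.646, -1.342, -1.138]
force: [-0.1, -0.2, -2.5]
gripper_width: 0.0605
grip_force: 30.0
```

```bash
python3 nx.py "[(.449,.322,.16),(.449,.322,.108)]"; python3 - <<'E'
from pour import *
tc=np.array([.449,.322,.108])
q1=go(q,[.449,.322,.16]); q1=go(q1,tc); q2=go(q1,tc,155); print(clr(q2))
b=go(q2,np.r_[tc[:2],.2]); b=go(b,[.48,-.1,.25],-107); print(clr(b))
b=go(b,[.45,-.25,.24]); print(clr(b)); b=go(b,[.4496,-.3674,.1791]); print(clr(b))
E
```

```text
t 18.25 [ 0.5418 -0.0289  0.1682] tilt 69.2 u 78.3 q [ 1.0287  0.8396 -0.6521  1.8296 -0.7538  1.1434  0.7776] x [0.0703 0.3474 0.9351] y [ 0.9793 -0.2026  0.0017] w 0.0605 gf 30.0 F [-0.1188 -0.1865 -2.4659]
(0.449, 0.322, 0.16) rows 8 each [ 0.0135 -0.0202  0.0383]
(0.449, 0.322, 0.108) rows 2 each [-0.0243 -0.      0.0092]
clr now [np.float64(0.488), np.float64(0.103), np.float64(0.103)] L [[0.0, 0.0, 0.32], [0.19, -0.37, 0.62], [0.48, -0.35, 0.3], [0.55, -0.03, 0.17]]
n 10 q [ 0.96  1.22 -1.39  2.37 -1.03  0.13  0.92] P [0.426 0.334 0.19 ] t 74.3 mx 0.74 y [ 0.99 -0.13 -0.01]
n 3 q [ 0.91  1.34 -1.2   2.28 -0.93  0.18  1.01] P [0.449 0.322 0.108] t 74.3 mx 0.3 y [ 0.99 -0.13 -0.01]
n 19 q [ 0.9   1.32 -1.19  2.28 -1.03  0.2  -1.6 ] P [0.449 0.322 0.108] t 74.3 mx 0.65 y [-0.92  0.01 -0.4 ]
[np.float64(0.253), np.float64(0.245), np.float64(0.445)]
n 3 q [ 0.95  1.13 -1.34  2.32 -1.03  0.25 -1.82] P [0.449 0.322 0.2  ] t 74.3 mx 0.4 y [-0.92  0.01 -0.4 ]
n 13 q [ 1.57  1.23 -1.41  1.77 -0.08  1.27 -0.72] P [ 0.48 -0.1   0.25] t 74.3 mx 0.47 y [ 0.63 -0.29 -0.72]
[np.float64(0.557), np.float64(0.129), np.float64(0.122)]
n 4 q [ 1.63  1.27 -1.36  1.48 -0.03  1.6  -0.67] P [ 0.45 -0.25  0.24] t 74.3 mx 0.38 y [ 0.63 -0.29 -0.72]
[np.float64(0.578), np.float64(0.226), np.float64(0.127)]
n 4 q [ 1.55  1.39 -1.28  1.13  0.05  1.85 -0.58] P [ 0.45  -0.367  0.179] t 74.3 mx 0.47 y [ 0.63 -0.29 -0.72]
[np.float64(0.543), np.float64(0.321), np.float64(0.152)]
```

>>> {"api": "jog_arm", "payload": {"moves": [[[0.0114,-0.017,0.0325],0],[[0.0114,-0.017,0.0325],0],[[0.0114,-0.017,0.0325],0],[[0.0114,-0.017,0.0325],0],[[0.0114,-0.017,0.0325],0]]}}

```text
time: 18.75
tcp_pos: [0.4925, 0.1578, 0.1612]
tool_rot: [-1.648, -1.34, -1.136]
force: [0.7, 0.8, -1.6]
gripper_width: 0.0608
grip_force: 30.0
```

>>> {"api": "jog_arm", "payload": {"moves": [[[0.0114,-0.017,0.0325],0],[[0.0114,-0.017,0.0325],0],[[0.0114,-0.017,0.0325],0],[[0.0114,-0.017,0.0325],0]]}}

```text
time: 19.15
tcp_pos: [0.4545, 0.3048, 0.1597]
tool_rot: [-1.642, -1.338, -1.135]
force: [35.2, -16.4, -56.1]
gripper_width: 0.0607
grip_force: 30.0
```

```bash
python3 nx.py "[(.455,.305,.115)]"; python3 - <<'E'
from h import *
w=capture("wrist")["image"][:,:,::-1]
i=capture("scene")["image"][110:230,190:350,::-1]
cv2.imwrite("pics/g2.png",np.hstack([cv2.resize(i,(400,300),interpolation=2),cv2.resize(w,(400,300))]))
E
```

```text
t 19.15 [0.4545 0.3048 0.1597] tilt 69.4 u 78.5 q [ 0.9211  1.15   -1.3209  2.2977 -1.0327  0.1256  0.891 ] x [0.0727 0.3439 0.9362] y [ 0.9797 -0.2003 -0.0025] w 0.0607 gf 30.0 F [ 35.1741 -16.4495 -56.0534]
(0.455, 0.305, 0.115) rows 1 each [-0.0418  0.0006  0.0161]
```

View pics/g2.png

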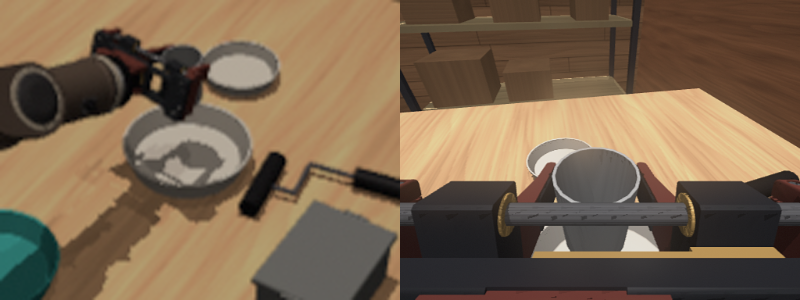

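Cup is over the white dish. The force spike came from a joint reaching its stop, so I'll back off slightly while lowering, then tip.

>>> {"api": "jog_arm", "payload": {"moves": [[[-0.012,0.0005,0.0018],0],[[-0.012,0.0005,0.0018],0],[[-0.012,0.0005,0.0018],0],[[-0.012,0.0005,0.0018],0],[[0,0,0],0]]}}

```text
time: 19.75
tcp_pos: [0.4569, 0.2904, 0.1095]
tool_rot: [-1.646, -1.339, -1.13]
force: [0.4, -0.1, -0.9]
gripper_width: 0.0604
grip_force: 29.9
```

>>> {"api": "jog_arm", "payload": {"moves": [[[0,0,0],6],[[0,0,0],8],[[0,0,0],8],[[0,0,0],8],[[0,0,0],8]]}}

```text
time: 20.25
tcp_pos: [0.4565, 0.2915, 0.1118]
tool_rot: [-1.882, -0.688, -0.722]
force: [0.2, 0.5, -2.1]
gripper_width: 0.0607
grip_force: 29.9
```

```bash
python3 nx.py "[(.455,.295,.113)]"
```

```text
t 20.25 [0.4565 0.2915 0.1118] tilt 69.3 u 78.6 q [ 0.9184  1.2341 -1.2346  2.285  -1.0323  0.127   0.3401] x [0.6646 0.149  0.7322] y [ 0.724  -0.3706 -0.5818] w 0.0607 gf 29.9 F [ 0.1882  0.4905 -2.0595]
(0.455, 0.295, 0.113) rows 1 each [ 0.0004 -0.0031  0.0025]
```

Stable. I'll continue the tip.

>>> {"api": "jog_arm", "payload": {"moves": [[[0,0,0],8],[[0,0,0],8],[[0,0,0],8],[[0,0,0],8],[[0,0,0],7]]}}

```text
time: 20.75
tcp_pos: [0.4566, 0.2915, 0.1118]
tool_rot: [-1.943, -0.02, -0.278]
force: [0.4, 0.2, -1.6]
gripper_width: 0.0604
grip_force: 29.9
```

>>> {"api": "jog_arm", "payload": {"moves": [[[0,0,0],6],[[0,0,0],6],[[0,0,0],6],[[0,0,0],6],[[0,0,0],6]]}}

```text
time: 21.25
tcp_pos: [0.4566, 0.2915, 0.1118]
tool_rot: [-1.873, 0.48, 0.07]
force: [0.3, 0.1, -1.8]
gripper_width: 0.0606
grip_force: 29.9
```

>>> {"api": "jog_arm", "payload": {"moves": [[[0,0,0],8],[[0,0,0],8],[[0,0,0],8],[[0,0,0],8],[[0,0,0],8]]}}

```text
time: 21.75
tcp_pos: [0.4565, 0.2915, 0.1119]
tool_rot: [-1.625, 1.114, 0.533]
force: [0.1, -0.4, -1.1]
gripper_width: 0.0605
grip_force: 29.9
```

>>> {"api": "jog_arm", "payload": {"moves": [[[0,0,0],4],[[0,0,0],0],[[0,0,0],0],[[0,0,0],0],[[0,0,0],0]]}}

```text
time: 22.25
tcp_pos: [0.4563, 0.2917, 0.1118]
tool_rot: [-1.594, 1.168, 0.574]
force: [-0.3, 0.6, -1.5]
gripper_width: 0.0603
grip_force: 29.9
```

```bash
python3 nx.py "[]"; python3 - <<'E'
from h import *
w=capture("top")["image"][180:255,140:240,::-1]
i=capture("scene")["image"][110:230,190:350,::-1]
cv2.imwrite("pics/g3.png",np.hstack([cv2.resize(i,(400,300),interpolation=2),cv2.resize(w,(400,300),interpolation=2)]))
E
```

```text
t 22.25 [0.4563 0.2917 0.1118] tilt 69.3 u 78.6 q [ 0.9182  1.2348 -1.2345  2.285  -1.0324  0.127  -1.6251] x [ 0.4127 -0.3988 -0.8189] y [-0.8921  0.0049 -0.4519] w 0.0603 gf 29.9 F [-0.345   0.5691 -1.4539]
```

View pics/g3.png

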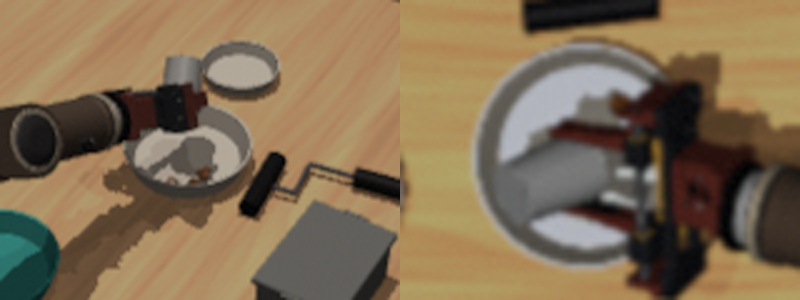

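At least one knob shows in the dish, at about (200,175) in the left crop. I'll lift with the cup still tipped and count them.

>>> {"api": "jog_arm", "payload": {"moves": [[[-0.028,-0.016,-0.015],0],[[-0.028,-0.016,-0.02],0],[[-0.028,-0.016,-0.035],0],[[-0.01,-0.006,-0.045],0],[[0,0,-0.045],0]]}}

```text
time: 22.85
tcp_pos: [0.4349, 0.1823, 0.2712]
tool_rot: [-1.599, 1.166, 0.575]
force: [1.9, -0.3, -0.2]
gripper_width: 0.0602
grip_force: 29.9
```

```bash
python3 nx.py "[]"; python3 - <<'E'
from h import *
w=capture("top")["image"][180:255,140:240,::-1]
i=capture("scene")["image"][135:210,220:320,::-1]
cv2.imwrite("pics/g4.png",np.hstack([cv2.resize(i,(400,300),interpolation=2),cv2.resize(w,(400,300),interpolation=2)]))
E
```

```text
t 22.85 [0.4349 0.1823 0.2712] tilt 69.1 u 78.8 q [ 1.2422  0.6866 -1.2592  2.2395 -0.8962  0.7357 -2.009 ] x [ 0.4148 -0.3994 -0.8176] y [-0.8918  0.0002 -0.4525] w 0.0602 gf 29.9 F [ 1.905  -0.3104 -0.1525]
```

View pics/g4.png

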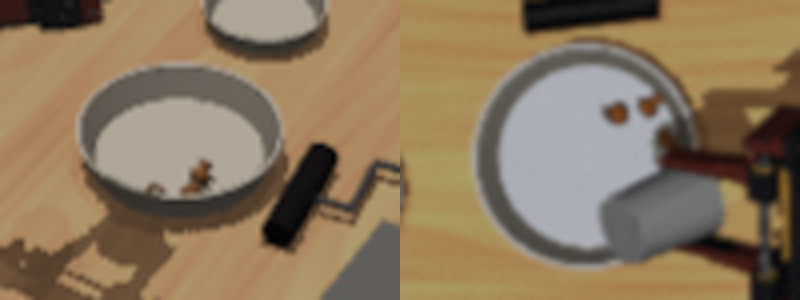

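All three knobs lie in the dish: top crop (617,112), (650,103), (665,145), and the same three show in the scene crop. I'll head for the camera and refine the stand's yaw from the edges of its base plate.

>>> {"api": "jog_arm", "payload": {"moves": [[[0,0,-0.04],-8],[[0,0,-0.04],-8],[[0,0,-0.04],-8],[[0,0,-0.04],-8],[[0,0,-0.03],-8]]}}

```text
time: 23.45
tcp_pos: [0.401, 0.0063, 0.3372]
tool_rot: [-1.859, 0.536, 0.11]
force: [-0.7, 0.6, -0.4]
gripper_width: 0.0604
grip_force: 29.9
```

>>> {"api": "jog_arm", "payload": {"moves": [[[0,0,-0.02],-8],[[0,0,-0.01],-8],[[0,0,0],-8],[[0,0,0],-8],[[0,0,0],-8]]}}

```text
time: 23.95
tcp_pos: [0.3955, -0.0189, 0.3474]
tool_rot: [-1.943, -0.135, -0.354]
force: [0.4, -1.4, -0.3]
gripper_width: 0.0604
grip_force: 29.9
```

>>> {"api": "jog_arm", "payload": {"moves": [[[0,0,0],-8],[[0,0,0],-8],[[0,0,0],-7]]}}

```text
time: 24.25
tcp_pos: [0.3955, -0.0187, 0.3474]
tool_rot: [-1.91, -0.529, -0.616]
force: [-0.3, 0.1, -1.8]
gripper_width: 0.0605
grip_force: 29.9
```

```bash
python3 nx.py "[]"; python3 - <<'E'
from h import *
t=cv2.imread("pics/top0.png").astype(float); s=cv2.imread("pics/scene0.png").astype(float)
g=t[:,:,2]   # red: wood bright, plate dark
P=[]
for v in range(167,195):
    r=g[v,360:386]; d=np.diff(r); i=np.argmin(d); 
    if 0<i<len(d)-1:
        a,b,c=-d[i-1],-d[i],-d[i+1]; P.append((360+i+.5+.5*(a-c)/(a-2*b+c),v))
P=np.array(P); k=np.polyfit(P[:,1],P[:,0],1); e=P[:,0]-np.polyval(k,P[:,1]); P=P[abs(e)<1.0]; k=np.polyfit(P[:,1],P[:,0],1); print(len(P),k)
A,B=[at("top",(np.polyval(k,v),v),.014) for v in (165,197)]; d=B-A; print("left edge",A,B,"axis az(looking dir)",np.degrees(np.arctan2(d[1],d[0])))
# scene: lsd segments near plate
l=cv2.createLineSegmentDetector().detect(cv2.cvtColor(s.astype(np.uint8),cv2.COLOR_BGR2GRAY))[0][:,0]
for q in l:
    m=(q[:2]+q[2:])/2
    if 138<m[0]<212 and 240<m[1]<362 and np.hypot(*(q[2:]-q[:2]))>9:
        a,b=at("scene",q[:2],.014),at("scene",q[2:],.014); d=b-a; print(q.round(1),a[:2],b[:2],"az",np.degrees(np.arctan2(d[1],d[0])).round(1),"len",np.linalg.norm(d).round(3))
l=cv2.createLineSegmentDetector().detect(cv2.cvtColor(t.astype(np.uint8),cv2.COLOR_BGR2GRAY))[0][:,0]
for q in l:
    m=(q[:2]+q[2:])/2
    if 360<m[0]<440 and 145<m[1]<212 and np.hypot(*(q[2:]-q[:2]))>6:
        a,b=at("top",q[:2],.014),at("top",q[2:],.014); d=b-a; print("top",q.round(1),a[:2],b[:2],"az",np.degrees(np.arctan2(d[1],d[0])).round(1),"len",np.linalg.norm(d).round(3))
E
```

```text
t 24.25 [ 0.3955 -0.0187  0.3474] tilt 69.3 u 78.8 q [ 1.7169  0.8062 -1.4512  1.9991 -0.4416  1.1796 -0.5639] x [0.7731 0.0879 0.6282] y [ 0.6075 -0.3874 -0.6934] w 0.0605 gf 29.9 F [-0.2636  0.1263 -1.7854]
28 [ -0.3731 438.8978]
left edge [ 0.6568 -0.3973  0.014 ] [ 0.5422 -0.354   0.014 ] axis az(looking dir) 159.29708497657458
[165.6 243.1 174.1 263.2] [ 0.3633 -0.1995] [ 0.4403 -0.2508] az -33.7 len 0.092
[174.3 264.2 165.  269.6] [ 0.4431 -0.2536] [ 0.4314 -0.2856] az -110.1 len 0.034
[164.4 271.9 157.  263. ] [ 0.4354 -0.2937] [ 0.3928 -0.2784] az 160.3 len 0.045
[182.5 352.7 170.6 361.4] [ 0.6529 -0.4808] [ 0.6411 -0.5176] az -107.7 len 0.039
[158.6 268.2 148.1 271.9] [ 0.4106 -0.292 ] [ 0.3917 -0.3203] az -123.7 len 0.034
[147.1 271.1 139.  255.2] [ 0.3869 -0.3198] [ 0.3219 -0.2843] az 151.4 len 0.074
[170.3 268.2 178.5 306.8] [ 0.4424 -0.2725] [ 0.5528 -0.3714] az -41.8 len 0.148
[179.7 305.4 203.3 337.6] [ 0.5528 -0.3657] [ 0.6748 -0.4143] az -21.7 len 0.131
[169.2 359.9 145.1 325.1] [ 0.6351 -0.5163] [ 0.509  -0.4693] az 159.6 len 0.135
[170.8 305.9 162.9 271.6] [ 0.5314
[... 1677 characters left out ...]
33] az -83.8 len 0.023
top [401.7 188.5 395.3 207.6] [ 0.5733 -0.4832] [ 0.5051 -0.4597] az 161.0 len 0.072
top [428.1 175.5 427.2 185.9] [ 0.62   -0.5775] [ 0.5831 -0.574 ] az 174.7 len 0.037
top [427.2 185.  421.1 193.8] [ 0.5862 -0.5741] [ 0.5546 -0.5518] az 144.9 len 0.039
top [397.1 152.8 393.5 162.5] [ 0.7011 -0.4684] [ 0.6661 -0.455 ] az 159.1 len 0.037
top [405.3 187.7 412.6 190.6] [ 0.576 -0.496] [ 0.5657 -0.522 ] az -111.5 len 0.028
top [410.8 168.6 404.7 185.7] [ 0.6444 -0.5164] [ 0.5831 -0.4939] az 159.9 len 0.065
top [401.  183.3 405.2 171.7] [ 0.5919 -0.4809] [ 0.6332 -0.4964] az -20.6 len 0.044
top [424.7 181.  411.9 175.7] [ 0.6004 -0.5654] [ 0.6192 -0.5199] az 67.5 len 0.049
```

```bash
cat > fin.py <<'E'
from nx import *
f=azv(-20.5); lens=np.array([.5514,-.4217,.3]); a=(f+[0,0,1])/2**.5; mouth=lens-.15*a; CT=np.array([.9352,-.0004,-.354])
s_=sense(); R=Ro.from_rotvec(s_["tool_rot"]).as_matrix(); c=R@CT; tcp=np.array(s_["tcp_pos"])
m=tcp-.019*R[:,2]+.0114*c; ex=np.cross([0,0,1],f); print("cup axis",c.round(3),"ang deg",np.degrees(np.arccos(c@a)).round(2),"mouth",m,"range",(m-lens)@-a,"lat",(m-lens)@ex,(m-lens)@np.cross(a,ex))
E
python3 - <<'E'
from fin import *
tgt=mouth-.0114*c+.019*R[:,2]; print("target tcp",tgt)
for k in (-6,-3,3,6): print(k,np.degrees(np.arccos(R@rz(np.radians(k)).apply(CT)@a)).round(2))
pre=tgt-.12*R[:,2]; nxt(pre.round(4),tgt.round(4),step=.04)
E
```

```text
cup axis [ 0.658 -0.243  0.713] ang deg 0.72 mouth [ 0.3995 -0.0389  0.3622] range 0.15141844808011948 lat 0.30539825831940887 0.23935782721508544
target tcp [ 0.448  -0.3644  0.1791]
-6 6.11
-3 3.33
3 2.39
6 5.16
t 24.25 [ 0.3955 -0.0187  0.3474] tilt 69.3 u 78.8 q [ 1.7169  0.8062 -1.4512  1.9991 -0.4416  1.1796 -0.5639] x [0.7731 0.0879 0.6282] y [ 0.6075 -0.3874 -0.6934] w 0.0605 gf 29.9 F [-0.2636  0.1263 -1.7854]
[ 0.4261 -0.4745  0.2214] rows 10 each [-0.0096  0.0283 -0.0368]
[ 0.448  -0.3644  0.1791] rows 3 each [ 0.   -0.    0.04]
```

>>> {"api": "jog_arm", "payload": {"moves": [[[-0.0087,0.0257,-0.0226],0],[[-0.0087,0.0257,-0.0226],0],[[-0.0087,0.0257,-0.0226],0],[[-0.0087,0.0257,-0.0226],0],[[-0.0087,0.0257,-0.0226],0]]}}

```text
time: 24.75
tcp_pos: [0.4187, -0.1773, 0.2697]
tool_rot: [-1.911, -0.522, -0.612]
force: [0.2, 0.7, -0.2]
gripper_width: 0.0603
grip_force: 29.9
```

```bash
python3 nx.py "[(.448,-.3644,.1791)]"
```

```text
t 24.75 [ 0.4187 -0.1773  0.2697] tilt 69.3 u 78.7 q [ 1.6376  0.9969 -1.2304  1.7208 -0.2427  1.3803 -0.5177] x [0.7767 0.0854 0.6241] y [ 0.6028 -0.388  -0.6972] w 0.0603 gf 29.9 F [ 0.2276  0.6857 -0.1898]
(0.448, -0.3644, 0.1791) rows 5 each [-0.0099  0.0307 -0.0269]
```

>>> {"api": "jog_arm", "payload": {"moves": [[[-0.0087,0.0257,-0.0226],0],[[-0.0087,0.0257,-0.0226],0],[[-0.0087,0.0257,-0.0226],0],[[-0.0087,0.0257,-0.0226],0],[[-0.0087,0.0257,-0.0226],0]]}}

```text
time: 25.25
tcp_pos: [0.4417, -0.3346, 0.1926]
tool_rot: [-1.911, -0.522, -0.613]
force: [-0.1, -0.5, -1.6]
gripper_width: 0.0602
grip_force: 29.9
```

>>> {"api": "jog_arm", "payload": {"moves": [[[-0.006,0.02,-0.017],0],[[0,0.005,-0.005],0],[[0,0,0],0],[[0,0,0],0]]}}

```text
time: 25.65
tcp_pos: [0.448, -0.3631, 0.1813]
tool_rot: [-1.911, -0.523, -0.613]
force: [0.5, 1.2, -1.9]
gripper_width: 0.0605
grip_force: 29.9
```

```bash
python3 nx.py "[(.448,-.3644,.1791)]"; python3 - <<'E'
from fin import *
T=capture("top")["image"][:,:,::-1]; S=capture("scene")["image"][:,:,::-1]
cv2.imwrite("pics/f1.png",np.hstack([cv2.resize(T[130:220,340:460],(400,300),interpolation=2),cv2.resize(S[215:335,90:250],(400,300),interpolation=2)]))
for n,p_ in (("mouth",m),("foot",m-.075*c),("lens",lens),("headback",lens+.067*a)): print(n,"top",((proj("top",p_)-[340,130])*3.333).round(1),"scene",((proj("scene",p_)-[90,215])*2.5+[400,0]).round(1))
E
```

```text
t 25.65 [ 0.448  -0.3631  0.1813] tilt 69.4 u 78.8 q [ 1.5082  1.2251 -1.0765  1.2389 -0.0921  1.6766 -0.4557] x [0.7762 0.0856 0.6246] y [ 0.6035 -0.3876 -0.6968] w 0.0605 gf 29.9 F [ 0.4626  1.1519 -1.9362]
(0.448, -0.3644, 0.1791) rows 1 each [-0.0015  0.0021 -0.0004]
cup axis [ 0.661 -0.245  0.709] ang deg 0.57 mouth [ 0.452  -0.3833  0.1961] range 0.14877375759746392 lat 0.0011727614388483542 0.0018716250968516812
mouth top [157.3 311.5] scene [523.2 103.6]
foot top [125.  360.7] scene [509.3 104.6]
lens top [229.5 202.9] scene [555.  103.9]
headback top [264.7 149.5] scene [571.8 103.1]
```

View pics/f1.png

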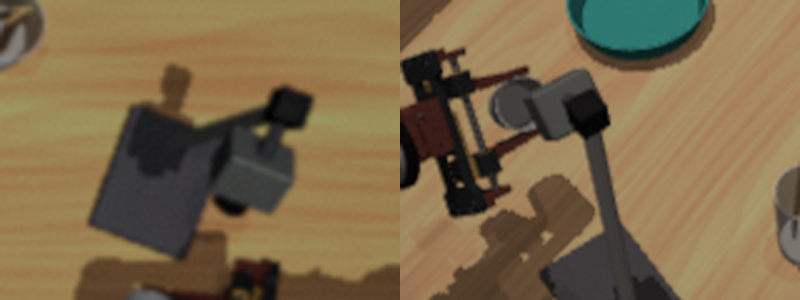

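The last picture agrees with the computed pose. The mouth is at about (515,103) in the scene crop on the lens's line (y≈103), and the lens in the top crop is at (232,205) against the predicted (229,203). By calculation the cup is 149 mm from the lens, under 2 mm off its line and 0.6° off its axis. I'll hand it in.

```bash
python3 -c "
from bench import *
s=sense(); print(s['time'],s['grip_force'],max(abs(x) for x in s['qd'])); print(hand_in())"
```

```text
25.75 29.928004598332336 0.005352931625594255
the job is handed in; nothing more can be done
None
```

I tipped all three knobs into the white dish and handed the job in at 25.75 s, with the empty cup held still in front of the camera; by my measurements its mouth is about 149 mm from the lens, under 2 mm off the line of sight and within 1° of square (lens position known to about 6 mm), and no verdict was returned.

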